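# Lay up the capsule tasting tray

## Task

Lay up the tasting tray: first fit the three coloured inserts into the black-rimmed tray, tabs up, turned so that together they fill it and each lies flat on its floor. Then stand every coffee capsule on the counter upright on the insert of its own colour, well onto it and not stacked, and leave the cup, milk pitcher, tamper and dosing ring where they are.

Things in the scene. Friction and masses are not known exactly. Their poses are not given: they have to be found in the camera images.
- tray: Rectangular plastic tasting tray with a black rim and a grey floor, fixed to the counter. Inside 185 mm (its x) by 141 mm (its y), the floor 3 mm thick, rim walls 6 mm thick with their top 12 mm above the counter. Origin: middle of the underside. The inserts are made of 44 mm squares and together make 4 by 3 squares (176 by 132 mm), which leaves 9 mm of play in all each way.
- insert_blue: Blue five-square plastic plate 6 mm thick with an upright tab, 30 mm long (own x), 10 mm thick (own y), 32 mm tall above the plate; about 100 to 200 g. Origin: underside, right below the tab's middle; z up. In its own frame it covers x -22 to 22, y -66 to 66, and x 22 to 66, y -66 to 22 (mm).
- insert_red: Red four-square L-shaped plastic plate 6 mm thick with an upright tab, 30 mm long (own x), 10 mm thick (own y), 32 mm tall above the plate; about 100 to 200 g. Origin: underside, right below the tab's middle; z up. In its own frame it covers x -22 to 22, y -66 to 66, and x 22 to 66, y 22 to 66 (mm).
- insert_yellow: Yellow three-square L-shaped plastic plate 6 mm thick with an upright tab, 30 mm long (own x), 10 mm thick (own y), 32 mm tall above the plate; about 100 to 200 g. Origin: underside, right below the tab's middle; z up. In its own frame it covers x -22 to 22, y -22 to 66, and x -66 to -22, y -22 to 22 (mm).
- capsule_blue1: Blue coffee capsule, about 20 to 35 g, may be absent. Stands on its flange: 38 mm across and 2.5 mm thick, with a 30 mm round body above it, 36 mm tall in all. Origin: middle of the underside of the flange; z up. Belongs on the blue insert.
- capsule_blue2: Blue coffee capsule, about 20 to 35 g, may be absent. Stands on its flange: 38 mm across and 2.5 mm thick, with a 30 mm round body above it, 36 mm tall in all. Origin: middle of the underside of the flange; z up. Belongs on the blue insert.
- capsule_red1: Red coffee capsule, about 20 to 35 g, may be absent. Stands on its flange: 38 mm across and 2.5 mm thick, with a 30 mm round body above it, 36 mm tall in all. Origin: middle of the underside of the flange; z up. Belongs on the red insert.
- capsule_red2: Red coffee capsule, about 20 to 35 g, may be absent. Stands on its flange: 38 mm across and 2.5 mm thick, with a 30 mm round body above it, 36 mm tall in all. Origin: middle of the underside of the flange; z up. Belongs on the red insert.
- capsule_yellow1: Yellow coffee capsule, about 20 to 35 g, may be absent. Stands on its flange: 38 mm across and 2.5 mm thick, with a 30 mm round body above it, 36 mm tall in all. Origin: middle of the underside of the flange; z up. Belongs on the yellow insert.
- capsule_yellow2: Yellow coffee capsule, about 20 to 35 g, may be absent. Stands on its flange: 38 mm across and 2.5 mm thick, with a 30 mm round body above it, 36 mm tall in all. Origin: middle of the underside of the flange; z up. Belongs on the yellow insert.
- pitcher: Steel milk pitcher, 80 mm across and 100 mm tall, with a handle; a bystander. Origin: middle of its underside.
- cup: Terracotta espresso cup, 66 mm across and 58 mm tall, with a handle; a bystander. Origin: middle of its underside.
- tamper: Steel coffee tamper, 54 mm across and 88 mm tall; a bystander. Origin: middle of its underside.
- dosing_ring: Aluminium dosing ring, 60 mm across and 22 mm tall; a bystander. Origin: middle of its underside.

How it is judged:
On the way, in this order (a step that is already met when the one before it is completed fails the run):
1. all three inserts lie flat on the tray's floor (z of each of insert_blue, insert_red, insert_yellow in the frame of tray below 0.0055 m and angle between each of insert_blue, insert_red, insert_yellow's own z axis and vertical below 0.04 rad and x of insert_blue in the frame of tray between -0.0925 and 0.0925 m and y of insert_blue in the frame of tray between -0.0705 and 0.0705 m and x of insert_red in the frame of tray between -0.0925 and 0.0925 m and y of insert_red in the frame of tray between -0.0705 and 0.0705 m and x of insert_yellow in the frame of tray between -0.0925 and 0.0925 m and y of insert_yellow in the frame of tray between -0.0705 and 0.0705 m), for 0.2 s.
2. every capsule present stands on the insert of its colour (((x of capsule_blue1 in the frame of insert_blue between -0.014 and 0.014 m and y of capsule_blue1 in the frame of insert_blue between -0.058 and 0.058 m) or (x of capsule_blue1 in the frame of insert_blue between 0.014 and 0.058 m and y of capsule_blue1 in the frame of insert_blue between -0.058 and 0.014 m)) and z of capsule_blue1 in the frame of insert_blue between 0.003 and 0.009 m and angle between each of capsule_blue1, capsule_blue2, capsule_red1, capsule_red2, capsule_yellow1, capsule_yellow2's own z axis and vertical below 0.12 rad and linear speed of each of capsule_blue1, capsule_blue2, capsule_red1, capsule_red2, capsule_yellow1, capsule_yellow2 below 0.03 m/s and ((x of capsule_blue2 in the frame of insert_blue between -0.014 and 0.014 m and y of capsule_blue2 in the frame of insert_blue between -0.058 and 0.058 m) or (x of capsule_blue2 in the frame of insert_blue between 0.014 and 0.058 m and y of capsule_blue2 in the frame of insert_blue between -0.058 and 0.014 m)) and z of capsule_blue2 in the frame of insert_blue between 0.003 and 0.009 m and ((x of capsule_red1 in the frame of insert_red between -0.014 and 0.014 m and y of capsule_red1 in the frame of insert_red between -0.058 and 0.058 m) or (x of capsule_red1 in the frame of insert_red between 0.014 and 0.058 m and y of capsule_red1 in the frame of insert_red between 0.03 and 0.058 m)) and z of capsule_red1 in the frame of insert_red between 0.003 and 0.009 m and ((x of capsule_red2 in the frame of insert_red between -0.014 and 0.014 m and y of capsule_red2 in the frame of insert_red between -0.058 and 0.058 m) or (x of capsule_red2 in the frame of insert_red between 0.014 and 0.058 m and y of capsule_red2 in the frame of insert_red between 0.03 and 0.058 m)) and z of capsule_red2 in the frame of insert_red between 0.003 and 0.009 m and ((x of capsule_yellow1 in the frame of insert_yellow between -0.014 and 0.014 m and y of capsule_yellow1 in the frame of insert_yellow between -0.014 and 0.058 m) or (x of capsule_yellow1 in the frame of insert_yellow between -0.058 and -0.014 m and y of capsule_yellow1 in the frame of insert_yellow between -0.014 and 0.014 m)) and z of capsule_yellow1 in the frame of insert_yellow between 0.003 and 0.009 m and ((x of capsule_yellow2 in the frame of insert_yellow between -0.014 and 0.014 m and y of capsule_yellow2 in the frame of insert_yellow between -0.014 and 0.058 m) or (x of capsule_yellow2 in the frame of insert_yellow between -0.058 and -0.014 m and y of capsule_yellow2 in the frame of insert_yellow between -0.014 and 0.014 m)) and z of capsule_yellow2 in the frame of insert_yellow between 0.003 and 0.009 m), for 0.2 s.
At the end, for the whole second after the job is handed in: All three inserts lie in the tray, their undersides within 2.5 mm of its floor and tilted less than 0.04 rad. Each capsule present stands directly on the insert of its colour (upright within 0.12 rad), its middle at least 8 mm inside that insert's outline. All is at rest (all of step 1 and all of step 2 and linear speed of each of insert_blue, insert_red, insert_yellow below 0.03 m/s); the robot touches nothing.
It fails at once if the pitcher is moved more than 4 cm or tipped (distance of pitcher from where it was at the start of the episode above 0.04 m or angle between pitcher's own z axis and vertical above 0.5 rad).
It fails at once if the cup is moved more than 4 cm or tipped (distance of cup from where it was at the start of the episode above 0.04 m or angle between cup's own z axis and vertical above 0.5 rad).
It fails at once if the tamper is moved more than 4 cm or tipped (distance of tamper from where it was at the start of the episode above 0.04 m or angle between tamper's own z axis and vertical above 0.5 rad).
It fails at once if the dosing ring is moved more than 4 cm or tipped (distance of dosing_ring from where it was at the start of the episode above 0.04 m or angle between dosing_ring's own z axis and vertical above 0.5 rad).
Of capsule_blue1, capsule_blue2, capsule_red1, capsule_red2, capsule_yellow1, capsule_yellow2 only 4 to 6 are there at a start; the rules pass over those that are not, and their reading is None.
At some moment in a run one of capsule_blue1, capsule_blue2, capsule_red1, capsule_red2, capsule_yellow1, capsule_yellow2 may be knocked a few centimetres aside while the robot is not near it.
Once in a run the grip may slacken for a moment while it holds something.
It also fails if it takes over 210 s, if anything falls off the work surface, if the arm or the gripper's body presses on something with over 40 N, if the wrist force passes 120 N, or if a joint passes its speed limit or range.

## Robot

A 7-joint arm with a two-finger parallel gripper is mounted at the origin on the work surface. World frame = base frame: x ahead of the robot, y to its left, z up, the work surface at z = 0. Lengths are in m, angles in rad, forces in N, time in s.
With the tool pointing down it reaches from about 0.425 to 0.95 m from the base axis. Payload 4.7 kg.
Tool frame: the origin (TCP) lies at the very end of the fingers, on their centre line; the grasp point (between the pads) lies 19 mm behind it; z points along the fingers, y is the line along which they close (so a half turn about z gives the same grasp; the last joint's range is limited). The gripper opens to 87 mm and grips with 3 to 60 N. Pads are 19 mm wide; open, the fingers measure 117 mm over their backs; the gripper's body (75 mm by 190 mm) begins 51 mm behind the grasp point.
Start: joints at [-1.155, 0.469, -0.049, 1.532, 0.024, 1.141, -0.082], TCP at [0.29, 0.609, 0.223] pointing down, gripper open.
Joint ranges: [-2.59, 2.59], [-0.33, 1.99], [-1.39, 1.29], [0.1, 2.45], [-1.04, 4.18], [0.21, 1.99], [-2.66, 2.66]. Speed limits (rad/s): [2.57, 2.57, 3.14, 3.14, 3.14, 3.14, 3.14].

## Interface

Orientations are given as a rotation vector (axis times angle).
In Python, from workcell import arm gives the robot as it stands. The module is installed in compiled form; this text tells all that it offers.
- The arm moves only by the tool jog_arm, never from a script. Its argument "motion" is text: rows parted by semicolons, each of 7 numbers parted by spaces: the shift along the tool's x, y, z in units of 500 mm (1.0 is 500 mm), then the turn, a rotation vector about the tool's x, y, z in units of 180 degrees (1.0 is 180 degrees), then the closure, from 0 (fully open) to 1 (shut). In form: tx ty tz rx ry rz jaw; .... A call has 1 to 20 rows; each row is the pose to reach, as a shift and turn from the pose commanded when the call began, along the tool's axes at that moment, turning the shorter way round; what a row does not reach only later rows make up. A row lasts 1/10 s, in which the tool goes at most 50 mm and 8.59 degrees, less where a joint would pass 70% of its speed; a pose out of reach is approached as far as the arm can. A call with a number of a shift or a turn outside -1 to 1 is refused whole. A call with a gripper value outside its range is refused whole. The fingers move at their own pace and stop on an object; "force" is the grip in N (left out, the last holds). Time passes only in rows, so rows that repeat a pose let the fingers close. It gives the time, the measured TCP pose, the force, the opening and the grip force at its end, in the units of the state.
- arm.get_state(): the state, without advancing time (a new reading comes with each control period).
- arm.capture(name): name is "scene" or "top"; returns a dict with "pixels" (420x560x3 uint8, blue, green, red), "vertical_fov" (degrees; the focal length in pixels is half the picture's height over the tangent of half this angle, whatever the lens; pixels are square), "cx", "cy" (the principal point, pixels), "k1" (the pictures are not rectified: a ray, as slopes to the right and down, at radius r is drawn at 1 + k1 r^2 times it, then the intrinsics apply), "rvec" (rotation vector, rad) and "tvec" (3), from world to camera coordinates, as OpenCV has them. Camera axes: x right, y down, z forward; pixel columns grow to the right and rows downward; lengths in m; the calibration is good to about 2 mm. A picture is of the moment at which its call begins. There is no depth.
- arm.close_job(): hands the job in; it is judged then, once.
The state is a dict: "time": time; "qpos": joint angles; "qvel": joint speeds; "joint_efforts": joint torques, N m; "ee_pos": TCP position; "eef_rot": TCP orientation; "contact_force": force on the tool from outside, world axes, zero at the start; "moment": the same for the moment, N m; "width": opening from 0.0 (shut) to 1.0 (fully open); "grip_force": force on a finger pad.
Only numpy, scipy, OpenCV 4.12 (cv2) and the standard library are available. Lean on these libraries where they do the work, as an engineer would, in place of code of your own. Each camera call takes 0.05 s, during which the arm holds its last target. There are 200 camera calls.

## Working session

There is one attempt and no reset: what is moved stays moved. The work goes in short steps, Python scripts to look and compute and a tool call to move; the robot and the scene stay as the last step left them, time stands still between calls to the robot, and variables do not carry over. Pictures are saved under pics/ and viewed, at most 14 in all, crops included, and the job is handed in when it is done.

Besides the shell and the picture viewer there is one more tool, called by a JSON object that holds its "name" and its "arguments". jog_arm: Moves the arm, as the interface text tells. Its arguments: {"type":"object","properties":{"motion":{"type":"string"},"force":{"type":"number"}},"required":["motion"]}

```bash
mkdir -p pics; cat > h.py <<'E'
import numpy as np, cv2
from scipy.spatial.transform import Rotation as R
from workcell import arm
def cap(name,tag):
    c=arm.capture(name); cv2.imwrite(f'pics/{tag}.png',c['pixels']); np.save(f'pics/{tag}.npy',c,allow_pickle=True); return c
def load(tag): return np.load(f'pics/{tag}.npy',allow_pickle=True).item()
def K(c):
    f=c['pixels'].shape[0]/2/np.tan(np.radians(c['vertical_fov'])/2)
    return np.array([[f,0,c['cx']],[0,f,c['cy']],[0,0,1]]),np.array([c['k1'],0,0,0.])
def world(c,px,z):
    k,d=K(c); u=cv2.undistortPoints(np.array(px,float).reshape(-1,1,2),k,d).reshape(-1,2)
    Rm=cv2.Rodrigues(np.array(c['rvec'],float))[0]; o=-Rm.T@np.array(c['tvec'],float).ravel()
    v=np.c_[u,np.ones(len(u))]@Rm
    return o+v*((np.array(z)-o[2])/v[:,2])[:,None]
def pix(c,P):
    k,d=K(c); return cv2.projectPoints(np.array(P,float).reshape(-1,1,3),np.array(c['rvec'],float),np.array(c['tvec'],float),k,d)[0].reshape(-1,2)
E
python3 - <<'E'
from h import *
for n in('scene','top'):
    c=cap(n,n+'0'); print(n,c['vertical_fov'],c['rvec'],c['tvec'],c['k1'])
    cv2.imwrite(f'pics/{n}0b.png',cv2.resize(c['pixels'],(800,600),interpolation=cv2.INTER_CUBIC))
print(arm.get_state())
E
```

```text
scene 57.20567281532394 [ 2.42740978  0.66480358 -0.21561953] [-0.43715332 -0.25431482  1.28661678] -0.03795746251907834
top 42.863343040800245 [ 2.20644735 -2.1817729   0.05756902] [-0.08012992  0.55258027  1.29379568] -0.1569087200617713
{'time': 0.1, 'qpos': array([-1.15489237,  0.4693694 , -0.04858118,  1.5335649 ,  0.02410493,
        1.14096323, -0.08229015]), 'qvel': array([ 4.70167147e-04, -2.44375182e-03,  2.49264167e-05, -1.70401934e-03,
       -1.16002407e-03, -2.32765525e-04,  1.29344576e-04]), 'joint_efforts': array([ 1.19226461e-03, -5.09169996e+01, -8.08841642e-02, -2.36831546e+01,
       -6.14284677e-02,  3.44107056e-02,  5.81703398e-05]), 'ee_pos': array([0.29020998, 0.60884827, 0.22160256]), 'eef_rot': array([-6.92838120e-01, -3.06392096e+00,  2.65540184e-03]), 'contact_force': array([-0.57803185,  0.24140586, -0.78391411]), 'moment': array([ 0.04839357,  0.03570227, -0.0090828 ]), 'grip_force': 0.0, 'width': 0.9963423875192798}
```

View pics/scene0b.png

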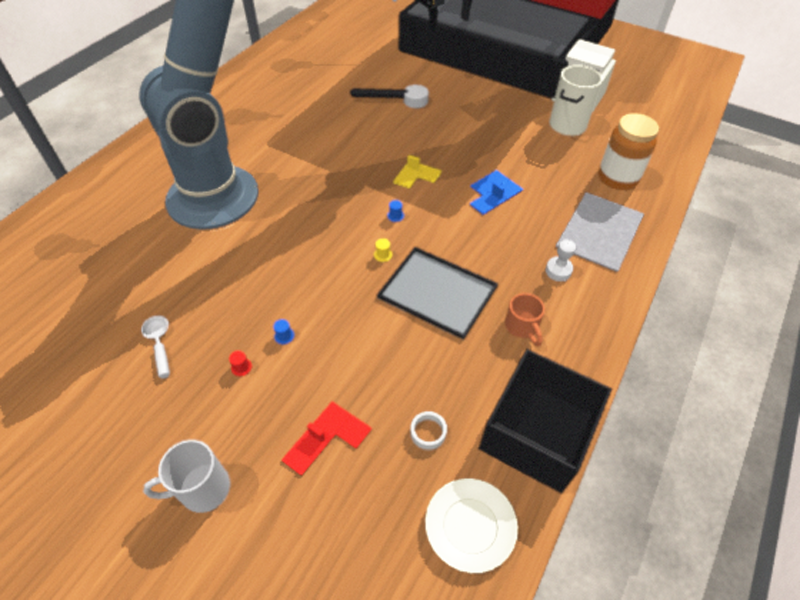

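View pics/top0b.png

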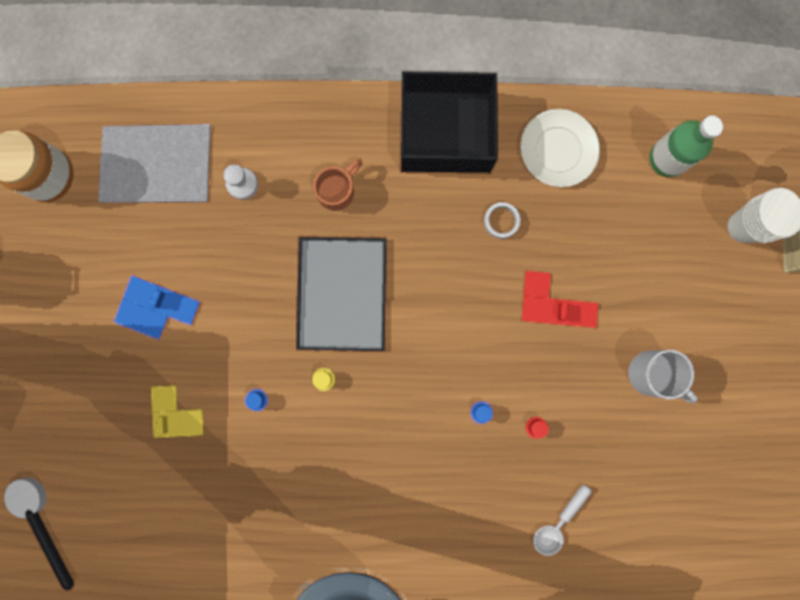

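The scene picture shows four capsules: blue (395,211), yellow (383,250), blue (283,332) and red (240,363). In the top picture the tray is at (342,293), the blue insert at (155,305), yellow at (175,412) and red at (560,300). The bystanders stand clear of them. Next I fit each pose by its silhouette in both cameras.

```bash
cat > fit.py <<'E'
from h import *
from scipy.optimize import minimize
S=4
def box(x0,x1,y0,y1,z0,z1): return np.array([[x,y,z] for x in(x0,x1) for y in(y0,y1) for z in(z0,z1)])/1000
def cyl(r,z0,z1):
    a=np.arange(0,2*np.pi,.2); return np.array([[r*np.cos(t),r*np.sin(t),z] for t in a for z in(z0,z1)])/1000
tab=box(-15,15,-5,5,6,38)
M={'blue':[box(-22,22,-66,66,0,6),box(22,66,-66,22,0,6),tab],'red':[box(-22,22,-66,66,0,6),box(22,66,22,66,0,6),tab],
 'yellow':[box(-22,22,-22,66,0,6),box(-66,-22,-22,22,0,6),tab],'cap':[cyl(19,0,2.5),cyl(15,0,36)],
 'tray':[box(-98.5,98.5,-76.5,76.5,0,12)]}
def mask(c,col):
    h=cv2.cvtColor(cv2.resize(c['pixels'],None,fx=S,fy=S,interpolation=cv2.INTER_LINEAR),cv2.COLOR_BGR2HSV).astype(int)
    H,s,v=h[...,0],h[...,1],h[...,2]
    if col=='blue': m=(abs(H-112)<12)&(s>150)
    if col=='red': m=((H<5)|(H>175))&(s>190)
    if col=='yellow': m=(abs(H-27)<5)&(s>170)
    if col=='tray': m=((v<75)|((s<50)&(v>90)))
    return m
def rend(c,model,p,z,w):
    x0,y0,x1,y1=w; im=np.zeros(((y1-y0),(x1-x0)),np.uint8)
    co,si=np.cos(p[2]),np.sin(p[2])
    for b in M[model]:
        q=b@np.array([[co,si,0],[-si,co,0],[0,0,1]])+[p[0],p[1],z]
        u=(pix(c,q)+.5)*S-.5-[x0,y0]
        cv2.fillConvexPoly(im,cv2.convexHull(np.round(u*16).astype(np.int32)),1,shift=4)
    return im>0
def fit(cs,model,col,g,z=0.,rad=.12,th=True,ignore=None):
    ws=[];ms=[]
    for c in cs:
        a=(pix(c,[[g[0]+i*rad,g[1]+j*rad,z] for i in(-1,1) for j in(-1,1)]))*S
        lo=np.maximum(a.min(0).astype(int),0); hi=np.minimum(a.max(0).astype(int),[560*S,420*S])
        ws.append((*lo,*hi)); m=mask(c,col)[lo[1]:hi[1],lo[0]:hi[0]]
        n,l=cv2.connectedComponents(m.astype(np.uint8))
        ms.append(m)
    def cost(p):
        s=0
        for c,w,m in zip(cs,ws,ms):
            r=rend(c,model,p,z,w); s+=1-(r&m).sum()/max((r|m).sum(),1)
        return s/len(cs)
    ths=[g[2]] if len(g)>2 else (np.arange(-np.pi,np.pi,np.pi/8) if th else [0])
    best=min(([*g[:2],t] for t in ths),key=lambda p:minimize(cost,p,method='Nelder-Mead',options=dict(maxiter=25,initial_simplex=simp(p))).fun)
    r=minimize(cost,best,method='Nelder-Mead',options=dict(initial_simplex=simp(best),xatol=1e-4,fatol=1e-4,maxiter=150))
    r=minimize(cost,r.x,method='Nelder-Mead',options=dict(initial_simplex=simp(r.x),xatol=1e-4,fatol=1e-4,maxiter=150))
    return r.x,r.fun
def simp(p): return np.array(p)+np.array([[0,0,0],[.012,0,0],[0,.012,0],[0,0,.2]])
E
cat > f0.py <<'E'
from fit import *
t,s=load('top0'),load('scene0')
def g(u,v): return world(t,[[u*.7,v*.7]],0)[0,:2]
for name,m,col,uv,rad in [('tray','tray','tray',(342,293),.125),('iblue','blue','blue',(157,300),.11),('ired','red','red',(563,308),.11),('iyel','yellow','yellow',(163,425),.1),
 ('cb1','cap','blue',(254,402),.045),('cb2','cap','blue',(480,412),.045),('cr','cap','red',(537,430),.045),('cy','cap','yellow',(322,382),.045)]:
    p0=g(*uv)
    for cs in ([t,s],[t],[s]) :
        p,f=fit(cs,m,col,[*p0,0.] if m in('tray','cap') else ([*p0] if len(cs)==2 else [*p0,pb[2]]),rad=rad)
        if len(cs)==2: pb=p
        print(name,len(cs),p.round(4),round(f,3))
for n,uv in dict(cup=(333,188),ring=(503,222),tamper=(243,190),pitcher=(655,378)).items(): print(n,g(*uv).round(3))
E
python3 f0.py
```

```text
tray 2 [0.5853 0.0204 0.0054] 0.092
tray 1 [0.5889 0.0182 0.0102] 0.082
tray 1 [0.5855 0.0198 0.0032] 0.1
iblue 2 [ 0.571   0.3387 -3.4862] 0.143
iblue 1 [ 0.5738  0.3381 -3.4719] 0.128
iblue 1 [ 0.5734  0.3402 -3.4511] 0.154
ired 2 [ 0.5603 -0.3617 -0.0896] 0.536
ired 1 [ 0.567  -0.4209  0.06  ] 0.932
ired 1 [ 0.5612 -0.3618 -0.0679] 0.137
iyel 2 [0.3564 0.3249 3.1985] 0.525
iyel 1 [0.3541 0.3199 3.3819] 0.923
iyel 1 [0.357  0.3258 3.1931] 0.128
cb1 2 [0.4015 0.1628 0.1129] 0.324
cb1 1 [0.403  0.1633 0.1036] 0.308
cb1 1 [0.4014 0.1662 0.0992] 0.337
cb2 2 [ 0.384  -0.2241  0.1263] 0.283
cb2 1 [ 0.3858 -0.2239  0.176 ] 0.3
cb2 1 [ 0.3845 -0.2233  0.0867] 0.263
cr 2 [ 0.36   -0.321   0.0255] 0.488
cr 1 [ 0.3651 -0.318   0.0441] 0.835
cr 1 [ 0.3593 -0.3208  0.172 ] 0.136
cy 2 [ 0.4394  0.0478 -0.0984] 0.561
cy 1 [0.453  0.0417 0.0472] 0.999
cy 1 [ 0.4393  0.048  -0.1498] 0.122
cup [0.773 0.037]
ring [ 0.716 -0.262]
tamper [0.768 0.196]
pitcher [ 0.445 -0.533]
```

```bash
python3 - <<'E'
from h import *
for n,pts in dict(top=[('red',(545,310)),('red',(585,315)),('yel',(163,400)),('yel',(190,422)),('cy',(323,378)),('cr',(538,428)),('cb',(256,400)),('wood',(430,300)),('blue',(140,310)),('flange',(322,389)),('flb',(254,409)),('woodsh',(230,440))],
 scene=[('flb',(393,219)),('cb',(396,210)),('blue',(510,185)),('red',(340,420)),('yel',(425,175)),('wood',(300,280)),('woodsh',(380,170))]).items():
    h=cv2.cvtColor(load(n+'0')['pixels'],cv2.COLOR_BGR2HSV)
    for a,(u,v) in pts: print(n,a,h[int(v*.7),int(u*.7)],end='; ')
E
```

```text
top red [  1 188 218]; top red [  1 187 217]; top yel [ 25 167 174]; top yel [ 25 167 174]; top cy [ 27 150 233]; top cr [  1 181 221]; top cb [107 177 202]; top wood [ 15 135 162]; top blue [107 177 202]; top flange [ 26 150 223]; top flb [111 142 188]; top woodsh [ 15 136 163]; scene flb [109 201 166]; scene cb [109 207 154]; scene blue [107 187 245]; scene red [  1 207 252]; scene yel [ 24 198 210]; scene wood [ 14 154 202]; scene woodsh [ 13 150 133];
```

```bash
sed -i "s/m=(abs(H-112)<12)&(s>150)/m=(abs(H-110)<14)\&(s>90)/; s/m=((H<5)|(H>175))&(s>190)/m=((H<7)|(H>172))\&(s>130)/; s/m=(abs(H-27)<5)&(s>170)/m=(abs(H-27)<7)\&(s>100)/" fit.py; python3 f0.py
```

```text
tray 2 [0.5853 0.0204 0.0054] 0.092
tray 1 [0.5889 0.0182 0.0102] 0.082
tray 1 [0.5855 0.0198 0.0032] 0.1
iblue 2 [0.5727 0.3385 2.7879] 0.068
iblue 1 [0.5727 0.3385 2.7862] 0.054
iblue 1 [0.573  0.3395 2.8091] 0.08
ired 2 [ 0.5605 -0.3612 -0.0819] 0.073
ired 1 [ 0.5603 -0.3606 -0.0855] 0.029
ired 1 [ 0.5604 -0.362  -0.0819] 0.1
iyel 2 [ 0.3565  0.3246 -3.0649] 0.037
iyel 1 [ 0.356   0.3253 -3.0685] 0.034
iyel 1 [ 0.3563  0.3237 -3.0603] 0.03
cb1 2 [0.4024 0.1645 0.2086] 0.18
cb1 1 [0.4018 0.164  0.096 ] 0.156
cb1 1 [ 0.4033  0.1627 -0.0173] 0.202
cb2 2 [ 0.3847 -0.2246  0.185 ] 0.142
cb2 1 [ 0.385  -0.2253 -0.0747] 0.132
cb2 1 [ 0.3846 -0.2244  0.346 ] 0.148
cr 2 [ 0.3592 -0.3209  0.0805] 0.064
cr 1 [ 0.3594 -0.32   -0.0232] 0.045
cr 1 [ 0.3597 -0.3218  0.0451] 0.054
cy 2 [0.4396 0.0484 0.0013] 0.066
cy 1 [0.4395 0.0485 0.1609] 0.1
cy 1 [ 0.4395  0.0479 -0.096 ] 0.026
cup [0.773 0.037]
ring [ 0.716 -0.262]
tamper [0.768 0.196]
pitcher [ 0.445 -0.533]
```

```bash
python3 - <<'E'
from h import *
t,s=load('top0'),load('scene0')
a=cv2.resize(t['pixels'][160:250,200:280],(480,540),interpolation=cv2.INTER_CUBIC)
b=cv2.resize(s['pixels'][168:243,258:358],None,fx=3.2,fy=3.2,interpolation=cv2.INTER_CUBIC)
o=np.zeros((600,800,3),np.uint8); o[:540,:480]=a; o[:b.shape[0],480:800]=b[:, :320]
cv2.imwrite('pics/tray.png',o)
E
```

```text
(no output)
```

View pics/tray.png

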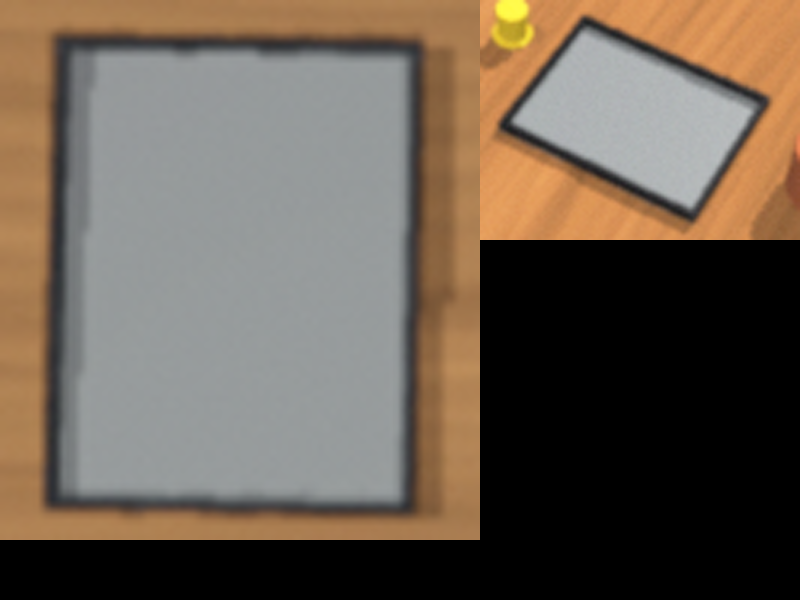

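The tray's outer rim corners in the top crop are at about (57,37), (423,42), (413,514) and (47,507). In the scene crop they are at (586,18), (769,100), (693,221) and (501,127).

```bash
python3 - <<'E'
from h import *
from scipy.optimize import least_squares
t,s=load('top0'),load('scene0')
A=(np.array([(57,37),(423,42),(413,514),(47,507)])+.5)/6-.5+[200,160]
B=(np.array([(586,18),(769,100),(693,221),(501,127)])-[480,0]+.5)/3.2-.5+[258,168]
print(world(t,A,.012).round(4),world(s,B,.012).round(4))
L=np.array([[1,1],[1,-1],[-1,-1],[-1,1.]])*[.0985,.0765]
Ls=np.array([[-1,1],[1,1],[1,-1],[-1,-1.]])*[.0985,.0765]
def r(p,w):
    Q=[[np.cos(p[2]),-np.sin(p[2])],[np.sin(p[2]),np.cos(p[2])]]
    f=lambda c,l,px:(pix(c,np.c_[l@np.array(Q).T+p[:2],np.full(4,.012)])-px).ravel()
    return np.r_[f(t,L,A)*(w!=2),f(s,Ls,B)*(w!=1)]
for w in(0,1,2): o=least_squares(r,[.585,.02,.0],args=(w,),x_scale=[.01,.01,.1]);print(o.x.round(4),o.fun.round(2))
E
```

```text
[[ 0.6837  0.0939  0.012 ]
 [ 0.683  -0.057   0.012 ]
 [ 0.4892 -0.0553  0.012 ]
 [ 0.4902  0.0944  0.012 ]] [[ 0.4957  0.0915  0.012 ]
 [ 0.6877  0.0892  0.012 ]
 [ 0.6869 -0.0631  0.012 ]
 [ 0.4951 -0.061   0.012 ]]
[ 0.5882  0.0176 -0.0078] [ 0.26 -1.42  1.07 -1.22  1.15  0.04 -0.22 -0.05 -0.97 -1.37  0.49 -1.02
  0.34 -1.05 -1.24 -1.56]
[ 0.5866  0.019  -0.0057] [-0.39 -0.71  0.42 -0.64  0.66  0.64 -0.7   0.68 -0.   -0.    0.   -0.
  0.   -0.   -0.   -0.  ]
[ 0.591   0.0143 -0.0111] [ 0.   -0.    0.   -0.    0.   -0.    0.   -0.   -0.57 -0.37  0.94  0.25
  0.59  0.32 -1.02 -0.48]
```

```bash
cat > tr.py <<'E'
from fit import *
t,s=load('top0'),load('scene0')
def poly(c,p,hx,hy,z):
    im=np.zeros((420*S,560*S),np.uint8); co,si=np.cos(p[2]),np.sin(p[2])
    q=np.array([[-hx,-hy],[-hx,hy],[hx,hy],[hx,-hy]])@np.array([[co,si],[-si,co]])+p[:2]
    u=(pix(c,np.c_[q,np.full(4,z)])+.5)*S-.5
    cv2.fillConvexPoly(im,np.round(u*16).astype(np.int32),1,shift=4); return im
def win(c):
    a=pix(c,[[.587+i*.14,.019+j*.11,0] for i in(-1,1) for j in(-1,1)])*S
    return a.min(0).astype(int),a.max(0).astype(int)
ms={}
for n,c in(('t',t),('s',s)):
    h=cv2.cvtColor(cv2.resize(c['pixels'],None,fx=S,fy=S),cv2.COLOR_BGR2HSV).astype(int)
    near=poly(c,[.587,.019,0],.12,.09,0)>0
    m=((h[...,1]<60)&(h[...,2]>90)&near).astype(np.uint8)
    k,l,st,_=cv2.connectedComponentsWithStats(m); ms[n]=l==1+np.argmax(st[1:,4])
    wood=(abs(h[...,0]-14)<5)&(h[...,1]>100)&near
    ms[n+'w']=near&~wood
def cost(p,which):
    e=0
    for n in which:
        c={'t':t,'s':s}[n]; r=(poly(c,p,.0925,.0705,.003)&poly(c,p,.0925,.0705,.012))>0
        e+=(r^ms[n]).sum()/r.sum()
    return e
for w in('ts','t','s'):
    x0=np.array([.587,.019,-.003])
    for _ in range(3):
        r=minimize(cost,x0,args=(w,),method='Nelder-Mead',options=dict(initial_simplex=simp(x0)*[1,1,1] - np.array([[0,0,0],[0,0,0],[0,0,0],[0,0,.15]]),xatol=1e-4,fatol=1e-4)); x0=r.x
    print(w,r.x.round(4),round(r.fun,4))
E
python3 tr.py
```

```text
ts [ 0.5872  0.0185 -0.0047] 0.0535
t [ 0.5867  0.019  -0.0053] 0.0108
s [ 0.5897  0.0171 -0.0074] 0.0259
```

```bash
python3 - <<'E'
import itertools,numpy as np
P={'blue':[(0,0),(0,1),(0,-1),(1,-1),(1,0)],'red':[(0,0),(0,1),(0,-1),(1,1)],'yellow':[(0,0),(0,1),(-1,0)]}
cur={'blue':2.788,'red':-.082,'yellow':-3.065}
def rot(c,k):
    for _ in range(k): c=(-c[1],c[0])
    return c
def pl(n):
    for k in range(4):
        for x in range(4):
            for y in range(3):
                s=[(rot(c,k)[0]+x,rot(c,k)[1]+y) for c in P[n]]
                if all(0<=a<4 and 0<=b<3 for a,b in s): yield k,(x,y),frozenset(s)
for b in pl('blue'):
  for r in pl('red'):
    if b[2]&r[2]: continue
    for y in pl('yellow'):
      if y[2]&(b[2]|r[2]): continue
      d=[np.degrees((q[0]*np.pi/2-cur[n]+np.pi)%(2*np.pi)-np.pi).round() for n,q in(('blue',b),('red',r),('yellow',y))]
      print([(n,q[0]*90,((q[1][0]-1.5)*44,(q[1][1]-1)*44)) for n,q in(('blue',b),('red',r),('yellow',y))],d)
from h import *
s=arm.get_state(); print(R.from_rotvec(s['eef_rot']).as_matrix().round(3))
E
```

```text
[('blue', 0, (-66.0, 0)), ('red', 180, (66.0, 0)), ('yellow', 90, (22.0, 44))] [np.float64(-160.0), np.float64(-175.0), np.float64(-94.0)]
[('blue', 0, (-66.0, 0)), ('red', 270, (22.0, 44)), ('yellow', 270, (22.0, -44))] [np.float64(-160.0), np.float64(-85.0), np.float64(86.0)]
[('blue', 180, (66.0, 0)), ('red', 0, (-66.0, 0)), ('yellow', 270, (-22.0, -44))] [np.float64(20.0), np.float64(5.0), np.float64(86.0)]
[('blue', 180, (66.0, 0)), ('red', 90, (-22.0, -44)), ('yellow', 90, (-22.0, 44))] [np.float64(20.0), np.float64(95.0), np.float64(-94.0)]
[[-0.903  0.43  -0.001]
 [ 0.43   0.903 -0.002]
 [-0.    -0.002 -1.   ]]
```

```bash
cat > go.py <<'E'
from h import *
T=np.array([.5872,.0187,-.005])
def tray(x,y):
    c,s=np.cos(T[2]),np.sin(T[2]); return T[0]+c*x-s*y, T[1]+s*x+c*y
def go(*wps):
    """wps: x y z phi(deg of tool y, mod 180, None keep)"""
    s=arm.get_state(); R0=R.from_rotvec(s['eef_rot']); p0=s['ee_pos']; y=R0.as_matrix()[:,1]; cur=np.degrees(np.arctan2(y[1],y[0]))
    print('pos',p0.round(4),'phi',cur.round(1),'q',s['qpos'].round(2),'w',round(s['width'],3),'F',s['contact_force'].round(1))
    for x,yy,z,phi in wps:
        d=0 if phi is None else (phi-cur+90)%180-90
        a=np.radians(cur+d); Y=np.array([np.cos(a),np.sin(a),0]); Z=np.array([0,0,-1.]); X=np.cross(Y,Z)
        Rt=R.from_matrix(np.c_[X,Y,Z]); rv=(R0.inv()*Rt).as_rotvec()/np.pi
        sh=R0.inv().apply(np.array([x,yy,z])-p0)/.5
        n=np.linalg.norm(sh)*10; m=abs(d)/8.59
        print(' '.join(f'{v:.4f}' for v in [*sh,*rv]),'| rows from start',round(max(n,m),1),'turn',round(d,1))
E
python3 -c "
from go import *
go((.5727,.3385,.12,69.7),(.5727,.3385,.010,69.7))"
```

```text
pos [0.2902 0.6088 0.2216] phi 64.5 q [-1.15  0.47 -0.05  1.53  0.02  1.14 -0.08] w 0.996 F [-0.6  0.2 -0.8]
-0.7426 -0.2447 0.2037 -0.0005 -0.0000 -0.0288 | rows from start 8.1 turn 5.2
-0.7426 -0.2443 0.4237 -0.0005 -0.0000 -0.0288 | rows from start 8.9 turn 5.2
```

{"name": "jog_arm", "arguments": {"motion": "-0.7426 -0.2447 0.2037 0 0 -0.0288 0.3; -0.7426 -0.2447 0.2037 0 0 -0.0288 0.3; -0.7426 -0.2447 0.2037 0 0 -0.0288 0.3; -0.7426 -0.2447 0.2037 0 0 -0.0288 0.3; -0.7426 -0.2447 0.2037 0 0 -0.0288 0.3; -0.7426 -0.2447 0.2037 0 0 -0.0288 0.3; -0.7426 -0.2447 0.2037 0 0 -0.0288 0.3; -0.7426 -0.2447 0.2037 0 0 -0.0288 0.3; -0.7426 -0.2447 0.2037 0 0 -0.0288 0.3; -0.7426 -0.2447 0.2037 0 0 -0.0288 0.3; -0.7426 -0.2447 0.2037 0 0 -0.0288 0.3; -0.7426 -0.2447 0.2037 0 0 -0.0288 0.3", "force": 20}}

```text
time: 1.3
ee_pos: [0.5714, 0.3416, 0.1211]
eef_rot: [-0.548, -3.093, -0.002]
contact_force: [-0.5, 0.3, -0.4]
width: 0.701
grip_force: 0.0
```

```bash
python3 -c "
from go import *
go((.5727,.3385,.012,69.7))"
```

```text
pos [0.5714 0.3416 0.1211] phi 69.9 q [-0.6   0.55  0.    1.66 -0.    0.94  0.62] w 0.701 F [-0.5  0.3 -0.4]
-0.0048 -0.0052 0.2181 0.0004 -0.0003 0.0011 | rows from start 2.2 turn -0.2
```

{"name": "jog_arm", "arguments": {"motion": "-0.0048 -0.0052 0.16 0 0 0 0.3; -0.0048 -0.0052 0.16 0 0 0 0.3; -0.0048 -0.0052 0.2181 0 0 0 0.3; -0.0048 -0.0052 0.2181 0 0 0 0.3; -0.0048 -0.0052 0.2181 0 0 0 0.3; -0.0048 -0.0052 0.2181 0 0 0 1; -0.0048 -0.0052 0.2181 0 0 0 1; -0.0048 -0.0052 0.2181 0 0 0 1; -0.0048 -0.0052 0.2181 0 0 0 1; -0.0048 -0.0052 0.2181 0 0 0 1; -0.0048 -0.0052 0.2181 0 0 0 1; -0.0048 -0.0052 0.2181 0 0 0 1", "force": 35}}

```text
time: 2.5
ee_pos: [0.5743, 0.3359, 0.0116]
eef_rot: [-0.554, -3.092, -0.0]
contact_force: [0.0, 0.8, 0.1]
width: 0.147
grip_force: 0.3
```

```bash
python3 -c "
from go import *
x,y=tray(.069,.0015)
go((.5727,.3385,.1,69.7),(x,y,.1,89.7))"
```

```text
pos [0.5743 0.3359 0.0116] phi 69.7 q [-0.59  0.68  0.    1.72 -0.    0.75  0.63] w 0.147 F [0.  0.8 0.1]
0.0048 0.0038 -0.1767 0.0000 -0.0000 -0.0000 | rows from start 1.8 turn 0.0
-0.3730 -0.5359 -0.1768 0.0000 -0.0000 -0.1112 | rows from start 6.8 turn 20.0
```

{"name": "jog_arm", "arguments": {"motion": "0.0048 0.0038 0 0 0 0 0.75; 0.0048 0.0038 0 0 0 0 0.75; 0.0048 0.0038 0 0 0 0 0.75; 0.0048 0.0038 0 0 0 0 1; 0.0048 0.0038 0 0 0 0 1; 0.0048 0.0038 0 0 0 0 1; 0.0048 0.0038 0 0 0 0 1; 0.0048 0.0038 0 0 0 0 1; 0.0048 0.0038 0 0 0 0 1; 0.0048 0.0038 0 0 0 0 1", "force": 35}}

```text
time: 3.5
ee_pos: [0.5727, 0.3384, 0.0116]
eef_rot: [-0.554, -3.092, 0.0]
contact_force: [0.2, -0.5, 0.8]
width: 0.114
grip_force: 35.0
```

```bash
python3 -c "
from go import *
x,y=tray(.069,.0015)
go((.5727,.3385,.1,69.7),(x,y,.1,89.7))"
```

```text
pos [0.5727 0.3384 0.0116] phi 69.7 q [-0.6   0.68  0.    1.72 -0.    0.75  0.62] w 0.114 F [ 0.2 -0.5  0.8]
0.0000 0.0002 -0.1768 -0.0000 -0.0000 -0.0000 | rows from start 1.8 turn 0.0
-0.3778 -0.5395 -0.1767 -0.0000 -0.0000 -0.1111 | rows from start 6.8 turn 20.0
```

{"name": "jog_arm", "arguments": {"motion": "0 0 -0.06 0 0 0 1; 0 0 -0.12 0 0 0 1; 0 0 -0.177 0 0 0 1; -0.03 -0.04 -0.177 0 0 -0.01 1; -0.075 -0.107 -0.177 0 0 -0.022 1; -0.126 -0.18 -0.177 0 0 -0.037 1; -0.19 -0.27 -0.177 0 0 -0.055 1; -0.25 -0.36 -0.177 0 0 -0.074 1; -0.31 -0.44 -0.177 0 0 -0.09 1; -0.35 -0.5 -0.177 0 0 -0.103 1; -0.378 -0.5395 -0.177 0 0 -0.111 1; -0.378 -0.5395 -0.177 0 0 -0.111 1; -0.378 -0.5395 -0.177 0 0 -0.111 1; -0.378 -0.5395 -0.177 0 0 -0.111 1; -0.378 -0.5395 -0.177 0 0 -0.111 1; -0.378 -0.5395 -0.177 0 0 -0.111 1"}}

```text
time: 5.1
ee_pos: [0.6561, 0.0217, 0.1001]
eef_rot: [-0.005, -3.141, -0.001]
contact_force: [-0.7, -0.3, -1.2]
width: 0.113
grip_force: 35.0
```

```bash
python3 -c "
from go import *
x,y=tray(.069,.0015)
go((x,y,.018,89.7))
for n in('scene','top'): cap(n,n+'1')
"; python3 - <<'E'
import sys; sys.path.insert(0,'.')
import os; os.chdir('.')
from h import *
t,s=load('top1'),load('scene1')
a=t['pixels'][130:280,150:330];b=s['pixels'][130:250,230:380]
o=np.zeros((600,800,3),np.uint8)
a=cv2.resize(a,(400,333));b=cv2.resize(b,(400,320)); o[:333,:400]=a;o[:320,400:]=b
cv2.imwrite('pics/g1.png',o)
E
```

```text
pos [0.6561 0.0217 0.1001] phi 89.8 q [-0.06  0.56 -0.05  1.69  0.03  0.89  1.44] w 0.113 F [-0.7 -0.3 -1.2]
-0.0002 -0.0037 0.1643 0.0002 -0.0000 0.0006 | rows from start 1.6 turn -0.1
```

View pics/g1.png

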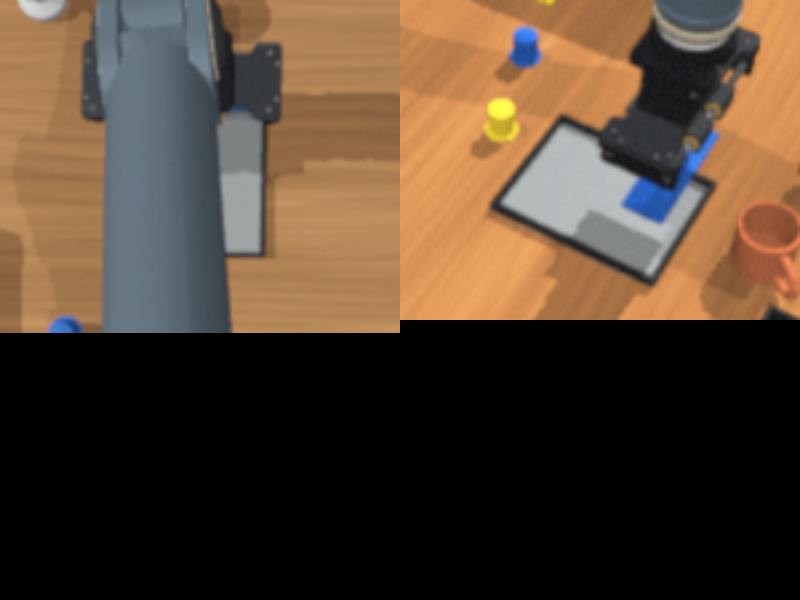

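The gripper is holding the blue plate over the front end of the tray; its free edge shows at (650,200) in the scene crop. I lower it now.

{"name": "jog_arm", "arguments": {"motion": "0 0 0.05 0 0 0 1; 0 0 0.09 0 0 0 1; 0 0 0.12 0 0 0 1; 0 0 0.14 0 0 0 1; 0 0 0.15 0 0 0 1; 0 0 0.158 0 0 0 1; 0 0 0.164 0 0 0 1; 0 0 0.167 0 0 0 1; 0 0 0.17 0 0 0 1; 0 0 0.17 0 0 0 1; 0 0 0.17 0 0 0 1; 0 0 0.17 0 0 0 1"}}

```text
time: 6.4
ee_pos: [0.6565, 0.02, 0.0153]
eef_rot: [0.009, 3.141, 0.0]
contact_force: [0.6, 0.6, -1.1]
width: 0.112
grip_force: 35.0
```

```bash
python3 -c "
from go import *
x,y=tray(.069,.0015)
go((x,y,.0146,89.7),(.5605,-.3612,.15,85.3))
"
```

```text
pos [0.6565 0.02   0.0153] phi 89.7 q [-0.06  0.66 -0.05  1.74  0.04  0.74  1.44] w 0.112 F [ 0.6  0.6 -1.1]
0.0006 -0.0002 0.0015 0.0000 0.0001 -0.0001 | rows from start 0.0 turn 0.0
0.1877 -0.7634 -0.2695 0.0000 0.0001 0.0243 | rows from start 8.3 turn -4.4
```

{"name": "jog_arm", "arguments": {"motion": "0 0 0.0016 0 0 0 1; 0 0 0.0016 0 0 0 0.6; 0 0 0.0016 0 0 0 0.6; 0 0 0.0016 0 0 0 0.6; 0 0 0.0016 0 0 0 0.6; 0 0 -0.05 0 0 0 0.5; 0 0 -0.1 0 0 0 0.5; 0 0 -0.2 0 0 0 0.5; 0.1877 -0.7634 -0.2 0 0 0.0243 0.4; 0.1877 -0.7634 -0.2 0 0 0.0243 0.4; 0.1877 -0.7634 -0.2 0 0 0.0243 0.4; 0.1877 -0.7634 -0.2 0 0 0.0243 0.4; 0.1877 -0.7634 -0.2 0 0 0.0243 0.4; 0.1877 -0.7634 -0.2 0 0 0.0243 0.4; 0.1877 -0.7634 -0.2 0 0 0.0243 0.4; 0.1877 -0.7634 -0.2 0 0 0.0243 0.4; 0.1877 -0.7634 -0.2 0 0 0.0243 0.4; 0.1877 -0.7634 -0.2 0 0 0.0243 0.4; 0.1877 -0.7634 -0.2 0 0 0.0243 0.4; 0.1877 -0.7634 -0.2 0 0 0.0243 0.4"}}

```text
time: 8.4
ee_pos: [0.5614, -0.3589, 0.115]
eef_rot: [0.124, 3.139, 0.002]
contact_force: [0.1, 0.7, 0.6]
width: 0.6
grip_force: 0.0
```

```bash
python3 -c "
from go import *
go((.5605,-.3612,.0116,85.3))
cap('scene','scene2');cap('top','top2')
from fit import *
s=load('scene2');t=load('top2')
x,y=tray(.069,.0015)
for cs in([t,s],[t],[s]):
  p,f=fit(cs,'blue','blue',[x,y,np.pi],z=.003,rad=.11);print(p,f)
  p,f=fit(cs,'red','red',[.5605,-.3612,-.08],rad=.11);print(p,f)
im=cv2.resize(t['pixels'],(800,600));cv2.imwrite('pics/top2b.png',im)
"
```

```text
pos [ 0.5614 -0.3589  0.115 ] phi 85.5 q [ 0.49  0.55  0.02  1.66 -0.01  0.93  2.01] w 0.6 F [0.1 0.7 0.6]
0.0015 -0.0050 0.2069 0.0004 0.0001 0.0011 | rows from start 2.1 turn -0.2
[0.65860338 0.02026138 3.14047904] 0.04862950164799629
[ 0.56077077 -0.36165891 -0.08207092] 0.4926738721788885
[0.65859644 0.02049776 3.13996679] 0.04176420317318763
[ 0.56083909 -0.36084141 -0.07684582] 0.8554052073665185
[0.6580753  0.02042542 3.13615626] 0.054725787631271894
[ 0.56075862 -0.36237859 -0.08236113] 0.12033230195396938
```

View pics/top2b.png

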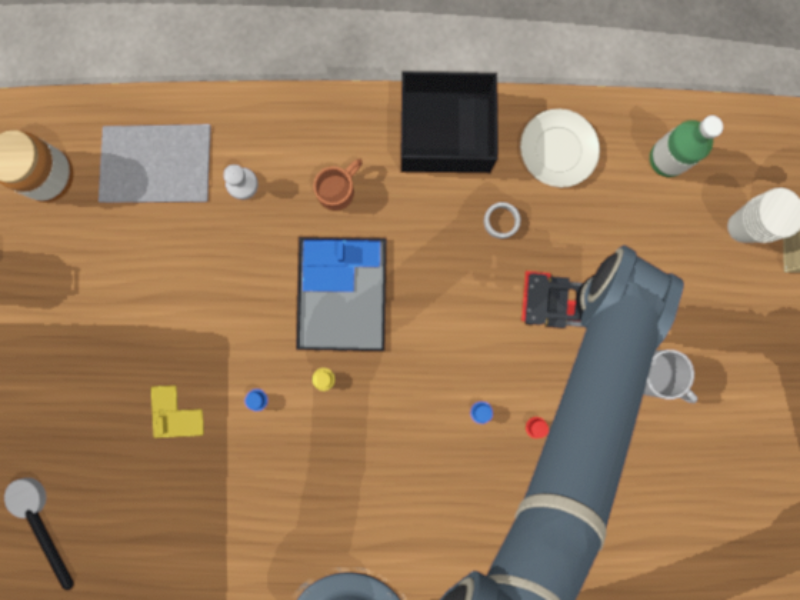

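The blue plate lies in the front of the tray, with its tab at (342,250) and fit cost low. The gripper is over red's tab at (560,300).

{"name": "jog_arm", "arguments": {"motion": "0 0 0.1 0 0 0 0.4; 0 0 0.15 0 0 0 0.6; 0 0 0.19 0 0 0 0.6; 0 0 0.207 0 0 0 0.6; 0 0 0.207 0 0 0 0.6; 0 0 0.207 0 0 0 0.6; 0 0 0.207 0 0 0 0.6; 0 0 0.207 0 0 0 1; 0 0 0.207 0 0 0 1; 0 0 0.207 0 0 0 1; 0 0 0.207 0 0 0 1; 0 0 0.207 0 0 0 1; 0 0 0.207 0 0 0 1; 0 0 0.207 0 0 0 1"}}

```text
time: 9.9
ee_pos: [0.5604, -0.3611, 0.0118]
eef_rot: [0.128, 3.139, 0.0]
contact_force: [-1.2, 0.1, 2.2]
width: 0.112
grip_force: 35.0
```

```bash
sed -i 's/T=np.array.*/T=np.array([.5885,.0190,-.004])/' go.py; python3 -c "
from go import *
x,y=tray(-.069,.0015);print(x,y)
go((.5607,-.3615,.1,85.3),(x,y,.1,89.8))"
```

```text
0.519506551983264 0.02077598726401659
pos [ 0.5604 -0.3611  0.0118] phi 85.3 q [ 0.5   0.68  0.01  1.72 -0.01  0.75  2.01] w 0.112 F [-1.2  0.1  2.2]
-0.0006 -0.0006 -0.1765 0.0001 0.0000 0.0001 | rows from start 1.8 turn -0.0
0.1440 0.7546 -0.1763 0.0001 0.0000 -0.0249 | rows from start 7.9 turn 4.5
```

{"name": "jog_arm", "arguments": {"motion": "0 0 -0.06 0 0 0 1; 0 0 -0.12 0 0 0 1; 0 0 -0.177 0 0 0 1; 0.008 0.04 -0.177 0 0 0 1; 0.021 0.11 -0.177 0 0 0 1; 0.036 0.19 -0.177 0 0 0 1; 0.053 0.28 -0.177 0 0 0 1; 0.07 0.37 -0.177 0 0 -0.01 1; 0.088 0.46 -0.177 0 0 -0.015 1; 0.105 0.55 -0.177 0 0 -0.02 1; 0.122 0.64 -0.177 0 0 -0.025 1; 0.136 0.71 -0.177 0 0 -0.025 1; 0.144 0.755 -0.177 0 0 -0.025 1; 0.144 0.755 -0.177 0 0 -0.025 1; 0.144 0.755 -0.177 0 0 -0.025 1; 0.144 0.755 -0.177 0 0 -0.025 1; 0.144 0.755 -0.177 0 0 -0.025 1; 0.144 0.755 -0.177 0 0 -0.025 1"}}

```text
time: 11.7
ee_pos: [0.5196, 0.0197, 0.1]
eef_rot: [-0.009, -3.141, 0.0]
contact_force: [-0.1, -1.4, -2.3]
width: 0.111
grip_force: 35.0
```

{"name": "jog_arm", "arguments": {"motion": "0 0 0.05 0 0 0 1; 0 0 0.09 0 0 0 1; 0 0 0.12 0 0 0 1; 0 0 0.14 0 0 0 1; 0 0 0.15 0 0 0 1; 0 0 0.156 0 0 0 1; 0 0 0.16 0 0 0 1; 0 0 0.164 0 0 0 1; 0 0 0.168 0 0 0 1; 0 0 0.169 0 0 0 1; 0 0 0.169 0 0 0 1; 0 0 0.169 0 0 0 1"}}

```text
time: 12.9
ee_pos: [0.5196, 0.0209, 0.0157]
eef_rot: [0.005, 3.141, 0.0]
contact_force: [0.1, -0.3, -1.4]
width: 0.113
grip_force: 35.0
```

```bash
python3 -c "
from go import *
x,y=tray(-.069,.0015);print(x,y)
go((x,y,.0148,89.8),(.3564,.3246,.12,-3.0649*57.2958+90))"
```

```text
0.519506551983264 0.02077598726401659
pos [0.5196 0.0209 0.0157] phi 89.8 q [-0.07  0.5  -0.07  2.07  0.06  0.57  1.39] w 0.113 F [ 0.1 -0.3 -1.4]
0.0002 -0.0003 0.0019 0.0000 0.0001 0.0000 | rows from start 0.0 turn -0.0
0.3285 0.6063 -0.2085 0.0000 0.0001 -0.0255 | rows from start 7.2 turn 4.6
```

{"name": "jog_arm", "arguments": {"motion": "0 0 0.0018 0 0 0 1; 0 0 0.0018 0 0 0 0.6; 0 0 0.0018 0 0 0 0.6; 0 0 0.0018 0 0 0 0.6; 0 0 0.0018 0 0 0 0.6; 0 0 -0.05 0 0 0 0.5; 0 0 -0.1 0 0 0 0.5; 0 0 -0.2085 0 0 0 0.5; 0.3285 0.6063 -0.2085 0 0 0.9745 0.6; 0.3285 0.6063 -0.2085 0 0 0.9745 0.6; 0.3285 0.6063 -0.2085 0 0 0.9745 0.6; 0.3285 0.6063 -0.2085 0 0 0.9745 0.6; 0.3285 0.6063 -0.2085 0 0 0.9745 0.6; 0.3285 0.6063 -0.2085 0 0 0.9745 0.6; 0.3285 0.6063 -0.2085 0 0 0.9745 0.6; 0.3285 0.6063 -0.2085 0 0 0.9745 0.6; 0.3285 0.6063 -0.2085 0 0 0.9745 0.6; 0.3285 0.6063 -0.2085 0 0 0.9745 0.6; 0.3285 0.6063 -0.2085 0 0 0.9745 0.6; 0.3285 0.6063 -0.2085 0 0 0.9745 0.6"}}

```text
time: 14.9
ee_pos: [0.3561, 0.3247, 0.1199]
eef_rot: [-2.348, -2.087, -0.0]
contact_force: [0.0, 0.4, -0.8]
width: 0.4
grip_force: 0.0
```

```bash
python3 -c "
from go import *
go((.3564,.3246,.12,-85.6),(.3564,.3246,.0116,-85.6))
cap('scene','scene3')
from fit import *
s=load('scene3')
x,y=tray(.069,.0015);xr,yr=tray(-.069,.0015)
print(fit([s],'blue','blue',[x,y,np.pi],z=.003,rad=.11))
print(fit([s],'red','red',[xr,yr,0],z=.003,rad=.11))
im=s['pixels'][130:250,230:390];cv2.imwrite('pics/s3.png',cv2.resize(im,None,fx=4,fy=4,interpolation=cv2.INTER_CUBIC))
"
```

```text
pos [0.3561 0.3247 0.1199] phi -6.7 q [-0.91  0.28  0.1   2.09 -0.04  0.77 -0.9 ] w 0.4 F [ 0.   0.4 -0.8]
-0.0002 0.0006 -0.0001 -0.0000 -0.0000 0.4382 | rows from start 9.2 turn -78.9
-0.0002 0.0006 0.2167 -0.0000 -0.0000 0.4382 | rows from start 9.2 turn -78.9
(array([0.65854567, 0.01975049, 3.12964871]), np.float64(0.052462651727357645))
(array([ 0.51834955,  0.02233745, -0.00775715]), np.float64(0.05442437232088182))
```

View pics/s3.png

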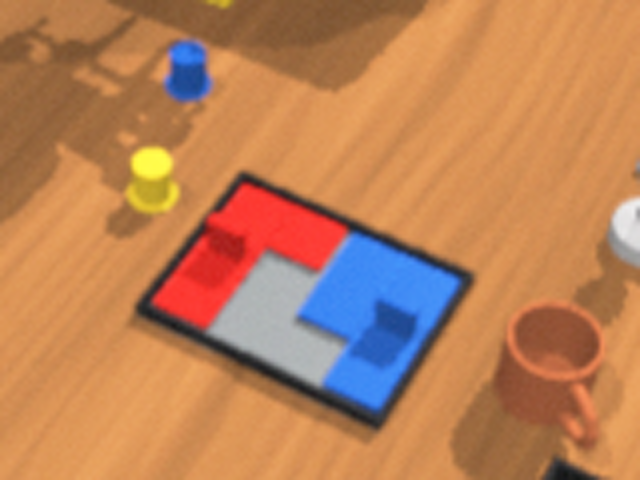

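Both plates lie flat in the tray, and the grey L-shaped gap left, with its corner near (270,280), is clear for yellow.

{"name": "jog_arm", "arguments": {"motion": "0 0 0 0 0 0.4382 0.6; 0 0 0 0 0 0.4382 0.6; 0 0 0 0 0 0.4382 0.6; 0 0 0 0 0 0.4382 0.6; 0 0 0 0 0 0.4382 0.6; 0 0 0 0 0 0.4382 0.6; 0 0 0 0 0 0.4382 0.6; 0 0 0 0 0 0.4382 0.6; 0 0 0 0 0 0.4382 0.6; 0 0 0 0 0 0.4382 0.6; 0 0 0.1 0 0 0.4382 0.6; 0 0 0.15 0 0 0.4382 0.6; 0 0 0.19 0 0 0.4382 0.6; 0 0 0.217 0 0 0.4382 0.6; 0 0 0.217 0 0 0.4382 0.6; 0 0 0.217 0 0 0.4382 0.6; 0 0 0.217 0 0 0.4382 0.6"}}

```text
time: 16.65
ee_pos: [0.3568, 0.3251, 0.0122]
eef_rot: [-3.137, -0.131, -0.002]
contact_force: [-0.1, 0.5, -0.3]
width: 0.399
grip_force: 0.0
```

```bash
python3 -c "
from go import *
go((.3564,.3246,.0116,-85.6))"
```

```text
pos [0.3568 0.3251 0.0122] phi -85.2 q [-1.07  0.48  0.3   2.17 -0.28  0.52 -2.04] w 0.399 F [-0.1  0.5 -0.3]
-0.0009 0.0010 0.0012 -0.0004 -0.0003 0.0022 | rows from start 0.0 turn -0.4
```

Close, then work out the transfer to (.5665, -.027) with phi -0.2.

{"name": "jog_arm", "arguments": {"motion": "0 0 0 0 0 0.001 1; 0 0 0 0 0 0.001 1; 0 0 0 0 0 0.001 1; 0 0 0 0 0 0.001 1; 0 0 0 0 0 0.001 1; 0 0 0 0 0 0.001 1; 0 0 0 0 0 0.001 1; 0 0 0 0 0 0.001 1"}}

```text
time: 17.45
ee_pos: [0.3563, 0.3246, 0.0116]
eef_rot: [-3.139, -0.125, 0.0]
contact_force: [-1.4, -0.8, 5.9]
width: 0.114
grip_force: 35.0
```

```bash
python3 -c "
from go import *
go((.3564,.3246,.11,-85.6),(.5665,-.027,.11,-.2))"
```

```text
pos [0.3563 0.3246 0.0116] phi -85.5 q [-1.07  0.48  0.3   2.17 -0.28  0.52 -2.04] w 0.114 F [-1.4 -0.8  5.9]
0.0002 0.0000 -0.1968 -0.0001 0.0000 0.0008 | rows from start 2.0 turn -0.1
0.3633 0.7343 -0.1970 -0.0001 -0.0000 -0.4736 | rows from start 9.9 turn 85.3
```

{"name": "jog_arm", "arguments": {"motion": "0 0 -0.06 0 0 0 1; 0 0 -0.12 0 0 0 1; 0 0 -0.197 0 0 0 1; 0.03 0.06 -0.197 0 0 -0.04 1; 0.06 0.12 -0.197 0 0 -0.08 1; 0.09 0.18 -0.197 0 0 -0.12 1; 0.12 0.24 -0.197 0 0 -0.16 1; 0.15 0.3 -0.197 0 0 -0.2 1; 0.18 0.36 -0.197 0 0 -0.24 1; 0.21 0.42 -0.197 0 0 -0.28 1; 0.24 0.48 -0.197 0 0 -0.32 1; 0.27 0.54 -0.197 0 0 -0.36 1; 0.3 0.6 -0.197 0 0 -0.4 1; 0.33 0.66 -0.197 0 0 -0.44 1; 0.3633 0.7343 -0.197 0 0 -0.4736 1; 0.3633 0.7343 -0.197 0 0 -0.4736 1; 0.3633 0.7343 -0.197 0 0 -0.4736 1; 0.3633 0.7343 -0.197 0 0 -0.4736 1; 0.3633 0.7343 -0.197 0 0 -0.4736 1; 0.3633 0.7343 -0.197 0 0 -0.4736 1"}}

```text
time: 19.45
ee_pos: [0.5661, -0.0256, 0.1098]
eef_rot: [-2.223, -2.219, -0.0]
contact_force: [0.3, 0.1, -1.3]
width: 0.108
grip_force: 35.0
```

```bash
python3 -c "
from go import *
go((.5665,-.027,.0146,-.2))
cap('scene','scene4');s=load('scene4')
from fit import *
M['yellow'][2]=box(-15,15,-5,5,6,24)
print(fit([s],'yellow','yellow',[.5665,-.027,-np.pi/2],z=.0984,rad=.09))
"
```

```text
pos [ 0.5661 -0.0256  0.1098] phi -0.1 q [-0.17  0.42  0.18  1.92 -0.1   0.82  0.06] w 0.108 F [ 0.3  0.1 -1.3]
-0.0028 0.0008 0.1905 -0.0001 -0.0001 0.0006 | rows from start 1.9 turn -0.1
(array([ 0.56359167, -0.02323923, -1.59823749]), np.float64(0.41271320051598104))
```

{"name": "jog_arm", "arguments": {"motion": "0 0 0.05 0 0 0 1; 0 0 0.09 0 0 0 1; 0 0 0.12 0 0 0 1; 0 0 0.14 0 0 0 1; 0 0 0.15 0 0 0 1; 0 0 0.158 0 0 0 1; 0 0 0.164 0 0 0 1; 0 0 0.17 0 0 0 1; 0 0 0.176 0 0 0 1; 0 0 0.182 0 0 0 1; 0 0 0.188 0 0 0 1; 0 0 0.189 0 0 0 1; 0 0 0.189 0 0 0 1; 0 0 0.189 0 0 0 1"}}

```text
time: 20.9
ee_pos: [0.5666, -0.027, 0.0155]
eef_rot: [2.225, 2.217, 0.0]
contact_force: [0.2, 0.5, -0.4]
width: 0.113
grip_force: 35.0
```

```bash
python3 -c "
from go import *
go((.5665,-.027,.0146,-.2))
cap('scene','scene5');s=load('scene5')
im=s['pixels'][130:250,230:390];cv2.imwrite('pics/s5.png',cv2.resize(im,None,fx=4,fy=4,interpolation=cv2.INTER_CUBIC))
"
```

```text
pos [ 0.5666 -0.027   0.0155] phi -0.2 q [-0.14  0.56  0.15  1.97 -0.14  0.62  0.1 ] w 0.113 F [ 0.2  0.5 -0.4]
-0.0000 -0.0002 0.0017 0.0001 -0.0000 -0.0000 | rows from start 0.0 turn 0.0
```

View pics/s5.png

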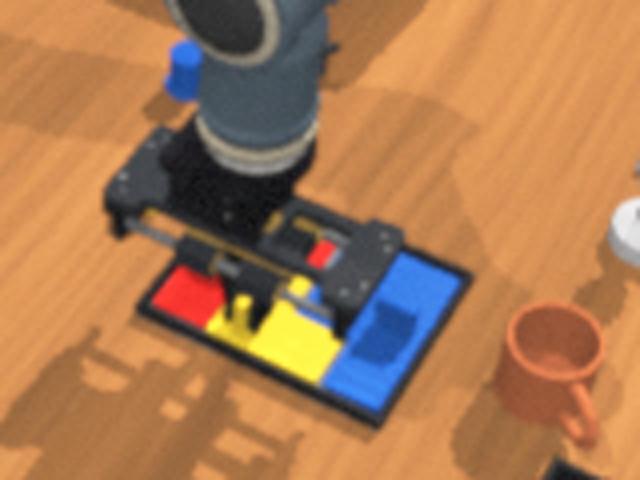

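Yellow appears seated in its gap, with its tab at (240,318) and no wood showing. I release it and rise.

{"name": "jog_arm", "arguments": {"motion": "0 0 0.0016 0 0 0 1; 0 0 0.0016 0 0 0 0.7; 0 0 0.0016 0 0 0 0.7; 0 0 0.0016 0 0 0 0.7; 0 0 0.0016 0 0 0 0.7; 0 0 -0.05 0 0 0 0.7; 0 0 -0.1 0 0 0 0.7; 0 0 -0.2 0 0 0 0.5; 0 0 -0.25 0 0 -0.1 0.5; 0 0 -0.25 0 0 -0.25 0.5; 0 0 -0.25 0 0 -0.5 0.5; 0 0 -0.25 0 0 -0.5 0.5; 0 0 -0.25 0 0 -0.5 0.5; 0 0 -0.25 0 0 -0.5 0.5; 0 0 -0.25 0 0 -0.5 0.5; 0 0 -0.25 0 0 -0.5 0.5; 0 0 -0.25 0 0 -0.5 0.5"}}

```text
time: 22.65
ee_pos: [0.5664, -0.0271, 0.1404]
eef_rot: [-0.342, -3.123, -0.0]
contact_force: [-0.1, 0.9, 0.2]
width: 0.502
grip_force: 0.0
```

```bash
cat > caps.py <<'E'
from fit import *
from go import *
def caps(tag,which,cams=('scene',)):
    cs=[cap(n,n+tag) for n in cams]
    for n,(col,x,y) in which.items():
        z=.009 if len(n)>2 and n[2]=='T' else 0
        p,f=fit(cs,'cap',col,[x,y,0.],z=z,rad=.045); print(n,p[:2].round(4),round(f,3))
    return cs
E
python3 -c "
from caps import *
cs=caps('6',dict(cb1=('blue',.4024,.1645),cb2=('blue',.3847,-.2246),cr=('red',.3594,-.3209),cy=('yellow',.4396,.0484)))
print(fit(cs,'yellow','yellow',[.5665,-.027,-np.pi/2],z=.003,rad=.09))
go((.4396,.0484,.1,90),(.4396,.0484,.008,90))
im=cs[0]['pixels'][120:250,220:390];cv2.imwrite('pics/s6.png',cv2.resize(im,None,fx=4,fy=4,interpolation=cv2.INTER_CUBIC))
"
```

```text
cb1 [0.3951 0.1676] 0.923
cb2 [ 0.3854 -0.2261] 0.15
cr [ 0.3592 -0.3216] 0.059
cy [0.4374 0.0437] 0.662
(array([ 0.5646225 , -0.02673745, -1.58750101]), np.float64(0.08130081300813008))
pos [ 0.5664 -0.0272  0.1404] phi 77.7 q [ 0.06  0.38 -0.11  1.88  0.05  0.88  1.28] w 0.503 F [0.6 0.1 0.3]
0.2799 0.0938 0.0807 0.0000 -0.0000 -0.0683 | rows from start 3.1 turn 12.3
0.2799 0.0938 0.2647 0.0000 -0.0000 -0.0683 | rows from start 4.0 turn 12.3
```

View pics/s6.png

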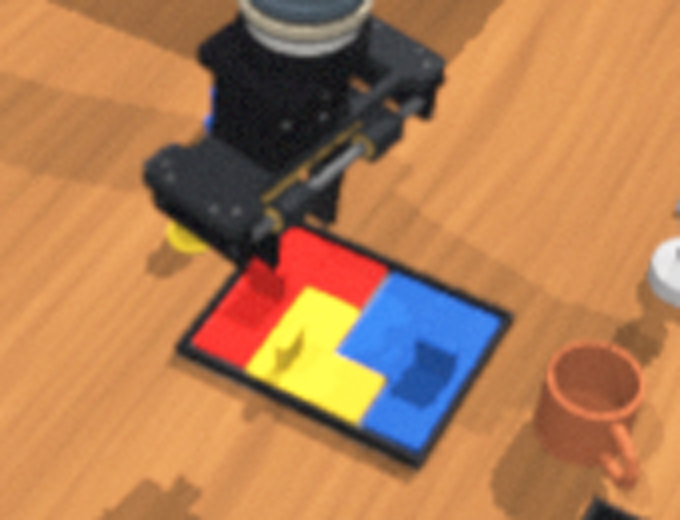

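All three plates lie flat and fill the tray. The fixed red capsule and blue2 are unmoved, so I go to red first.

```bash
python3 -c "
from go import *
go((.3593,-.321,.1,90),(.3593,-.321,.008,90))"
```

```text
pos [ 0.5664 -0.0272  0.1404] phi 77.7 q [ 0.06  0.38 -0.11  1.88  0.05  0.88  1.28] w 0.503 F [0.6 0.1 0.3]
0.2795 -0.6623 0.0807 0.0000 -0.0000 -0.0683 | rows from start 7.2 turn 12.3
0.2795 -0.6623 0.2647 0.0000 -0.0000 -0.0683 | rows from start 7.7 turn 12.3
```

{"name": "jog_arm", "arguments": {"motion": "0.2795 -0.6623 0.08 0 0 -0.0683 0.45; 0.2795 -0.6623 0.08 0 0 -0.0683 0.45; 0.2795 -0.6623 0.08 0 0 -0.0683 0.45; 0.2795 -0.6623 0.08 0 0 -0.0683 0.45; 0.2795 -0.6623 0.08 0 0 -0.0683 0.45; 0.2795 -0.6623 0.08 0 0 -0.0683 0.45; 0.2795 -0.6623 0.08 0 0 -0.0683 0.45; 0.2795 -0.6623 0.08 0 0 -0.0683 0.45; 0.2795 -0.6623 0.08 0 0 -0.0683 0.45; 0.2795 -0.6623 0.08 0 0 -0.0683 0.45; 0.2795 -0.6623 0.08 0 0 -0.0683 0.45; 0.2795 -0.6623 0.08 0 0 -0.0683 0.45; 0.2795 -0.6623 0.15 0 0 -0.0683 0.45; 0.2795 -0.6623 0.2 0 0 -0.0683 0.45; 0.2795 -0.6623 0.24 0 0 -0.0683 0.45; 0.2795 -0.6623 0.2647 0 0 -0.0683 0.45; 0.2795 -0.6623 0.2647 0 0 -0.0683 0.45; 0.2795 -0.6623 0.2647 0 0 -0.0683 0.45; 0.2795 -0.6623 0.2647 0 0 -0.0683 0.45; 0.2795 -0.6623 0.2647 0 0 -0.0683 0.45", "force": 15}}

```text
time: 24.7
ee_pos: [0.3572, -0.3192, 0.009]
eef_rot: [0.015, 3.14, -0.002]
contact_force: [-0.7, 1.1, -0.4]
width: 0.549
grip_force: 0.0
```

{"name": "jog_arm", "arguments": {"motion": "0 0 0 0 0 0 1; 0 0 0 0 0 0 1; 0 0 0 0 0 0 1; 0 0 0 0 0 0 1; 0 0 0 0 0 0 1; 0 0 0 0 0 0 1", "force": 15}}

```text
time: 25.3
ee_pos: [0.3566, -0.3189, 0.0082]
eef_rot: [0.016, 3.141, -0.0]
contact_force: [-0.6, -0.6, 3.7]
width: 0.337
grip_force: 15.0
```

```bash
python3 -c "
from go import *
go((.3593,-.321,.1,90),(.561,.066,.1,90))"
```

```text
pos [ 0.3566 -0.3189  0.0082] phi 89.4 q [ 0.67  0.47 -0.03  2.17  0.03  0.51  2.17] w 0.337 F [-0.6 -0.6  3.7]
-0.0054 -0.0042 -0.1836 -0.0001 0.0001 -0.0032 | rows from start 1.8 turn 0.6
-0.4011 0.7738 -0.1837 -0.0001 0.0001 -0.0032 | rows from start 8.9 turn 0.6
```

{"name": "jog_arm", "arguments": {"motion": "0 0 -0.06 0 0 0 1; 0 0 -0.12 0 0 0 1; 0 0 -0.184 0 0 0 1; -0.04 0.077 -0.184 0 0 0 1; -0.08 0.155 -0.184 0 0 0 1; -0.12 0.23 -0.184 0 0 0 1; -0.16 0.31 -0.184 0 0 0 1; -0.2 0.39 -0.184 0 0 0 1; -0.24 0.465 -0.184 0 0 0 1; -0.28 0.54 -0.184 0 0 0 1; -0.32 0.62 -0.184 0 0 0 1; -0.355 0.69 -0.184 0 0 0 1; -0.38 0.74 -0.184 0 0 0 1; -0.3957 0.7738 -0.184 0 0 0 1; -0.3957 0.7738 -0.184 0 0 0 1; -0.3957 0.7738 -0.184 0 0 0 1; -0.3957 0.7738 -0.184 0 0 0 1; -0.3957 0.7738 -0.184 0 0 0 1; -0.3957 0.7738 -0.184 0 0 0 1; -0.3957 0.7738 -0.184 0 0 0 1", "force": 18}}

```text
time: 27.3
ee_pos: [0.5581, 0.0655, 0.1001]
eef_rot: [-0.017, -3.142, 0.0]
contact_force: [-0.0, 0.3, 0.9]
width: 0.34
grip_force: 18.0
```

```bash
python3 -c "
from go import *
go((.5583,.066,.018,90))
cs=cap('scene','scene7')
im=cs['pixels'][120:250,220:390];cv2.imwrite('pics/s7.png',cv2.resize(im,None,fx=4,fy=4,interpolation=cv2.INTER_CUBIC))
"
```

```text
pos [0.5581 0.0655 0.1001] phi 89.4 q [-0.06  0.43 -0.17  1.92  0.1   0.8   1.28] w 0.34 F [-0.   0.3  0.9]
-0.0005 0.0011 0.1642 -0.0000 -0.0000 -0.0035 | rows from start 1.6 turn 0.6
```

View pics/s7.png

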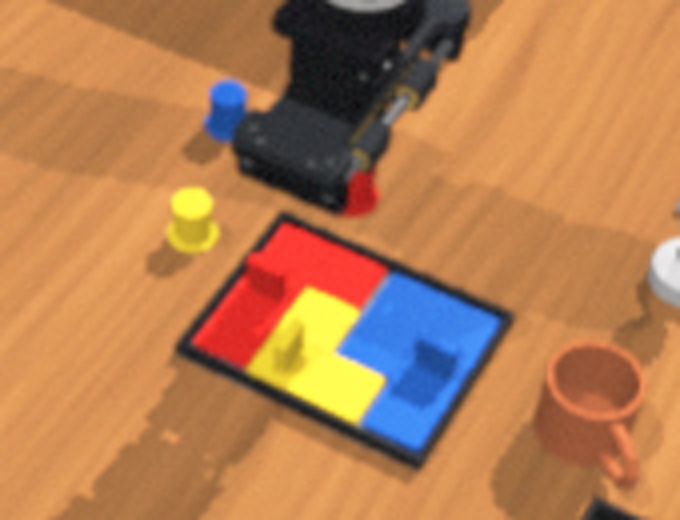

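The red capsule is held upright at (360,195), above the tray.

{"name": "jog_arm", "arguments": {"motion": "0 0 0.05 0 0 0 1; 0 0 0.09 0 0 0 1; 0 0 0.12 0 0 0 1; 0 0 0.14 0 0 0 1; 0 0 0.15 0 0 0 1; 0 0 0.157 0 0 0 1; 0 0 0.161 0 0 0 1; 0 0 0.163 0 0 0 1; 0 0 0.1645 0 0 0 1; 0 0 0.1645 0 0 0 1; 0 0 0.1645 0 0 0 1; 0 0 0.1645 0 0 0 0.5; 0 0 0.1645 0 0 0 0.5; 0 0 0.1645 0 0 0 0.5; 0 0 0.1645 0 0 0 0.5; 0 0 0.1645 0 0 0 0.5; 0 0 0.12 0 0 0 0.5; 0 0 0.05 0 0 0 0.5; 0 0 0 0 0 0 0.5; 0 0 0 0 0 0 0.5"}}

```text
time: 29.35
ee_pos: [0.5609, 0.0667, 0.1037]
eef_rot: [0.016, 3.134, 0.002]
contact_force: [0.5, 0.6, -0.2]
width: 0.503
grip_force: 0.0
```

```bash
python3 -c "
from go import *
go((.385,-.2255,.1,90),(.385,-.2255,.008,90))"
```

```text
pos [0.5609 0.0667 0.1037] phi 89.4 q [-0.06  0.43 -0.17  1.91  0.1   0.8   1.28] w 0.503 F [ 0.5  0.6 -0.2]
0.3460 -0.5879 0.0041 0.0004 0.0024 -0.0032 | rows from start 6.8 turn 0.6
0.3474 -0.5881 0.1881 0.0004 0.0024 -0.0032 | rows from start 7.1 turn 0.6
```

{"name": "jog_arm", "arguments": {"motion": "0.3408 -0.586 0 0 0 0 0.45; 0.3408 -0.586 0 0 0 0 0.45; 0.3408 -0.586 0 0 0 0 0.45; 0.3408 -0.586 0 0 0 0 0.45; 0.3408 -0.586 0 0 0 0 0.45; 0.3408 -0.586 0 0 0 0 0.45; 0.3408 -0.586 0 0 0 0 0.45; 0.3408 -0.586 0 0 0 0 0.45; 0.3408 -0.586 0 0 0 0 0.45; 0.3408 -0.586 0 0 0 0 0.45; 0.3408 -0.586 0 0 0 0 0.45; 0.3408 -0.586 0.08 0 0 0 0.45; 0.3408 -0.586 0.13 0 0 0 0.45; 0.3408 -0.586 0.17 0 0 0 0.45; 0.3408 -0.586 0.184 0 0 0 0.45; 0.3408 -0.586 0.184 0 0 0 0.45; 0.3408 -0.586 0.184 0 0 0 0.45; 0.3408 -0.586 0.184 0 0 0 0.45; 0.3408 -0.586 0.184 0 0 0 0.45"}}

```text
time: 31.25
ee_pos: [0.3856, -0.2254, 0.0089]
eef_rot: [0.015, 3.14, -0.001]
contact_force: [0.0, -0.6, -0.0]
width: 0.552
grip_force: 0.0
```

{"name": "jog_arm", "arguments": {"motion": "0 0 0 0 0 0 1; 0 0 0 0 0 0 1; 0 0 0 0 0 0 1; 0 0 0 0 0 0 1; 0 0 0 0 0 0 1; 0 0 0 0 0 0 1"}}

```text
time: 31.85
ee_pos: [0.385, -0.2252, 0.0081]
eef_rot: [0.016, 3.141, -0.0]
contact_force: [-1.0, 0.4, 2.9]
width: 0.337
grip_force: 18.0
```

```bash
python3 -c "
from caps import *
go((.3847,-.2255,.1,90),(.6125,.045,.1,90))
cs=caps('8',dict(crT=('red',.561,.066),cb2=('blue',.385,-.2255),cb1=('blue',.4024,.1645),cy=('yellow',.4396,.0484)))
im=cs[0]['pixels'][100:260,150:380];cv2.imwrite('pics/s8.png',cv2.resize(im,None,fx=3,fy=3,interpolation=cv2.INTER_CUBIC))
"
```

```text
pos [ 0.385  -0.2252  0.0081] phi 89.4 q [ 0.49  0.44 -0.07  2.24  0.06  0.47  1.94] w 0.337 F [-1.   0.4  2.9]
0.0005 -0.0007 -0.1837 -0.0000 0.0000 -0.0031 | rows from start 1.8 turn 0.6
-0.4497 0.5448 -0.1837 -0.0000 0.0000 -0.0031 | rows from start 7.3 turn 0.6
crT [0.5621 0.0628] 0.666
cb2 [ 0.3884 -0.2233] 0.402
cb1 [0.4022 0.1633] 0.202
cy [0.4398 0.0476] 0.032
```

View pics/s8.png

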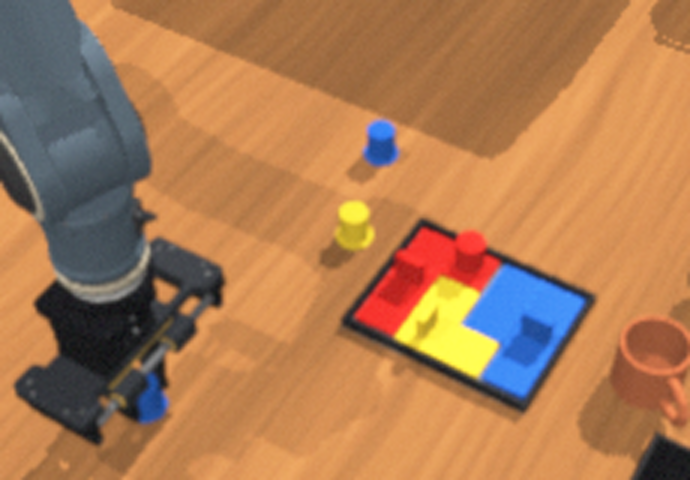

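The red capsule stands upright on the red insert at (470,252), and blue2 is gripped at (152,400).

{"name": "jog_arm", "arguments": {"motion": "0 0 -0.06 0 0 0 1; 0 0 -0.12 0 0 0 1; 0 0 -0.184 0 0 0 1; -0.045 0.0545 -0.184 0 0 0 1; -0.09 0.109 -0.184 0 0 0 1; -0.135 0.163 -0.184 0 0 0 1; -0.18 0.218 -0.184 0 0 0 1; -0.225 0.272 -0.184 0 0 0 1; -0.27 0.327 -0.184 0 0 0 1; -0.315 0.381 -0.184 0 0 0 1; -0.36 0.436 -0.184 0 0 0 1; -0.405 0.49 -0.184 0 0 0 1; -0.435 0.527 -0.184 0 0 0 1; -0.4497 0.5448 -0.184 0 0 0 1; -0.4497 0.5448 -0.184 0 0 0 1; -0.4497 0.5448 -0.184 0 0 0 1; -0.4497 0.5448 -0.184 0 0 0 1; -0.4497 0.5448 -0.184 0 0 0 1; -0.4497 0.5448 -0.184 0 0 0 1; -0.4497 0.5448 -0.184 0 0 0 1"}}

```text
time: 33.9
ee_pos: [0.6123, 0.0446, 0.1002]
eef_rot: [0.016, 3.142, -0.0]
contact_force: [-0.5, -0.2, -0.6]
width: 0.339
grip_force: 18.0
```

```bash
python3 -c "
from go import *
go((.6125,.045,.0177,90))
cs=cap('scene','scene9')
im=cs['pixels'][120:250,220:390];cv2.imwrite('pics/s9.png',cv2.resize(im,None,fx=4,fy=4,interpolation=cv2.INTER_CUBIC))
"
```

```text
pos [0.6123 0.0446 0.1002] phi 89.4 q [-0.03  0.5  -0.15  1.79  0.1   0.85  1.33] w 0.339 F [-0.5 -0.2 -0.6]
-0.0004 0.0009 0.1649 -0.0000 0.0000 -0.0033 | rows from start 1.6 turn 0.6
```

View pics/s9.png

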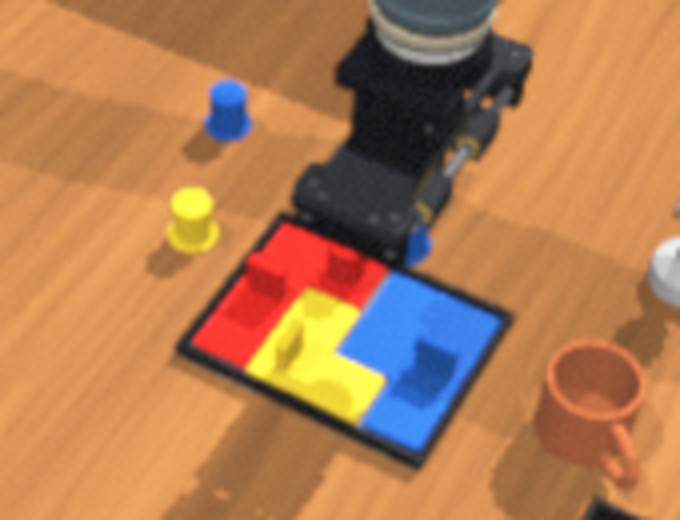

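Blue2 is held at (420,245), above the tray, so I lower and release it.

{"name": "jog_arm", "arguments": {"motion": "0 0 0.05 0 0 0 1; 0 0 0.09 0 0 0 1; 0 0 0.12 0 0 0 1; 0 0 0.14 0 0 0 1; 0 0 0.15 0 0 0 1; 0 0 0.157 0 0 0 1; 0 0 0.161 0 0 0 1; 0 0 0.163 0 0 0 1; 0 0 0.1645 0 0 0 1; 0 0 0.1645 0 0 0 1; 0 0 0.1645 0 0 0 1; 0 0 0.1645 0 0 0 0.5; 0 0 0.1645 0 0 0 0.5; 0 0 0.1645 0 0 0 0.5; 0 0 0.1645 0 0 0 0.5; 0 0 0.1645 0 0 0 0.5; 0 0 0.13 0 0 0 0.5; 0 0 0.08 0 0 0 0.5; 0 0 0 0 0 0 0.5; 0 0 0 0 0 0 0.5"}}

```text
time: 35.95
ee_pos: [0.6163, 0.0456, 0.1054]
eef_rot: [0.016, 3.131, 0.002]
contact_force: [0.4, -1.1, 0.2]
width: 0.5
grip_force: 0.0
```

{"name": "jog_arm", "arguments": {"motion": "0 0 -0.02 0 0 0 0.45; 0 0 -0.02 0 0 0 0.45; 0 0 -0.02 0 0 0 0.45; 0 0 -0.02 0 0 0 0.45"}}

```text
time: 36.35
ee_pos: [0.6117, 0.045, 0.109]
eef_rot: [-0.015, -3.139, 0.0]
contact_force: [0.1, 0.7, -0.0]
width: 0.546
grip_force: 0.0
```

```bash
python3 -c "
from go import *
go((.4023,.164,.1,90),(.4023,.164,.008,90))"
```

```text
pos [0.6117 0.045  0.109 ] phi 89.4 q [-0.03  0.49 -0.16  1.79  0.1   0.87  1.34] w 0.546 F [ 0.1  0.7 -0. ]
0.4211 0.2340 0.0187 -0.0001 -0.0007 -0.0031 | rows from start 4.8 turn 0.6
0.4207 0.2340 0.2027 -0.0001 -0.0007 -0.0031 | rows from start 5.2 turn 0.6
```

{"name": "jog_arm", "arguments": {"motion": "0.422 0.234 0 0 0 0 0.45; 0.422 0.234 0 0 0 0 0.45; 0.422 0.234 0 0 0 0 0.45; 0.422 0.234 0 0 0 0 0.45; 0.422 0.234 0 0 0 0 0.45; 0.422 0.234 0 0 0 0 0.45; 0.422 0.234 0 0 0 0 0.45; 0.422 0.234 0 0 0 0 0.45; 0.422 0.234 0 0 0 0 0.45; 0.422 0.234 0 0 0 0 0.45; 0.422 0.234 0.08 0 0 0 0.45; 0.422 0.234 0.13 0 0 0 0.45; 0.422 0.234 0.17 0 0 0 0.45; 0.422 0.234 0.19 0 0 0 0.45; 0.422 0.234 0.2027 0 0 0 0.45; 0.422 0.234 0.2027 0 0 0 0.45; 0.422 0.234 0.2027 0 0 0 0.45; 0.422 0.234 0.2027 0 0 0 0.45; 0.422 0.234 0.2027 0 0 0 0.45"}}

```text
time: 38.25
ee_pos: [0.4031, 0.1643, 0.0094]
eef_rot: [0.015, 3.14, 0.001]
contact_force: [0.2, 0.2, -0.1]
width: 0.551
grip_force: 0.0
```

{"name": "jog_arm", "arguments": {"motion": "0 0 0 0 0 0 1; 0 0 0 0 0 0 1; 0 0 0 0 0 0 1; 0 0 0 0 0 0 1; 0 0 0 0 0 0 1; 0 0 0 0 0 0 1"}}

```text
time: 38.85
ee_pos: [0.4026, 0.1641, 0.0088]
eef_rot: [0.015, 3.142, 0.0]
contact_force: [-0.3, 0.2, 2.8]
width: 0.337
grip_force: 18.0
```

```bash
python3 -c "
from caps import *
go((.4023,.164,.1,90),(.6585,.07,.1,90))
cs=caps('10',dict(crT=('red',.561,.066),cb2T=('blue',.6125,.045),cy=('yellow',.4396,.0484)))
im=cs[0]['pixels'][90:250,190:390];cv2.imwrite('pics/s10.png',cv2.resize(im,None,fx=3,fy=3,interpolation=cv2.INTER_CUBIC))
"
```

```text
pos [0.4026 0.1641 0.0088] phi 89.4 q [-0.32  0.43 -0.19  2.25  0.18  0.47  0.9 ] w 0.337 F [-0.3  0.2  2.8]
0.0006 -0.0003 -0.1825 0.0000 0.0000 -0.0031 | rows from start 1.8 turn 0.6
-0.5136 -0.1832 -0.1825 0.0000 0.0000 -0.0031 | rows from start 5.8 turn 0.6
crT [0.562  0.0628] 0.665
cb2T [0.65   0.0209] 0.739
cy [0.4398 0.0476] 0.031
```

View pics/s10.png

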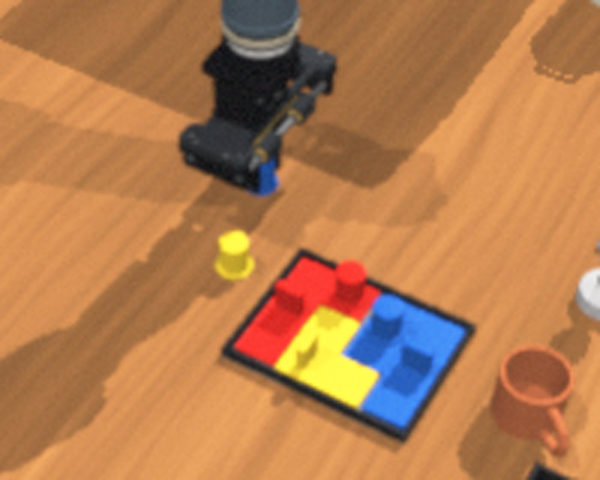

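Blue2 stands upright on the blue insert at (385,315), and blue1 is gripped at (265,175).

{"name": "jog_arm", "arguments": {"motion": "0 0 -0.06 0 0 0 1; 0 0 -0.12 0 0 0 1; 0 0 -0.1825 0 0 0 1; -0.05 -0.018 -0.1825 0 0 0 1; -0.1 -0.036 -0.1825 0 0 0 1; -0.16 -0.057 -0.1825 0 0 0 1; -0.22 -0.078 -0.1825 0 0 0 1; -0.28 -0.1 -0.1825 0 0 0 1; -0.34 -0.121 -0.1825 0 0 0 1; -0.4 -0.143 -0.1825 0 0 0 1; -0.46 -0.164 -0.1825 0 0 0 1; -0.5 -0.178 -0.1825 0 0 0 1; -0.5136 -0.1832 -0.1825 0 0 0 1; -0.5136 -0.1832 -0.1825 0 0 0 1; -0.5136 -0.1832 -0.1825 0 0 0 1; -0.5136 -0.1832 -0.1825 0 0 0 1; -0.5136 -0.1832 -0.1825 0 0 0 1; -0.5136 -0.1832 -0.1825 0 0 0 1"}}

```text
time: 40.7
ee_pos: [0.658, 0.0705, 0.1002]
eef_rot: [0.014, 3.142, 0.0]
contact_force: [-0.1, 0.2, -0.8]
width: 0.338
grip_force: 18.0
```

```bash
python3 -c "
from caps import *
go((.6585,.07,.0182,90))
c=cap('scene','scene11'); m=mask(c,'blue')
for n,q in dict(held=(.6585,.07,.1),old=(.4024,.164,.02)).items():
  u=(pix(c,[q])[0]*S).astype(int); print(n,m[u[1]-80:u[1]+80,u[0]-80:u[0]+80].sum())
"
```

```text
pos [0.658  0.0705 0.1002] phi 89.5 q [-0.06  0.57 -0.16  1.67  0.11  0.91  1.3 ] w 0.338 F [-0.1  0.2 -0.8]
-0.0010 -0.0009 0.1640 0.0000 0.0000 -0.0029 | rows from start 1.6 turn 0.5
held 2762
old 0
```

{"name": "jog_arm", "arguments": {"motion": "0 0 0.05 0 0 0 1; 0 0 0.09 0 0 0 1; 0 0 0.12 0 0 0 1; 0 0 0.14 0 0 0 1; 0 0 0.15 0 0 0 1; 0 0 0.156 0 0 0 1; 0 0 0.16 0 0 0 1; 0 0 0.162 0 0 0 1; 0 0 0.1638 0 0 0 1; 0 0 0.1638 0 0 0 1; 0 0 0.1638 0 0 0 1; 0 0 0.1638 0 0 0 0.5; 0 0 0.1638 0 0 0 0.5; 0 0 0.1638 0 0 0 0.5; 0 0 0.1638 0 0 0 0.5; 0 0 0.1638 0 0 0 0.5; 0 0 0.13 0 0 0 0.5; 0 0 0.08 0 0 0 0.5; 0 0 0 0 0 0 0.5; 0 0 0 0 0 0 0.5"}}

```text
time: 42.75
ee_pos: [0.6629, 0.0709, 0.1073]
eef_rot: [0.015, 3.129, 0.003]
contact_force: [-0.1, -0.3, 0.7]
width: 0.498
grip_force: 0.0
```

{"name": "jog_arm", "arguments": {"motion": "0 0 -0.02 0 0 0 0.45; 0 0 -0.02 0 0 0 0.45; 0 0 -0.02 0 0 0 0.45; 0 0 -0.02 0 0 0 0.45; 0 0 -0.02 0 0 0 0.45; 0 0 -0.02 0 0 0 0.45"}}

```text
time: 43.35
ee_pos: [0.6582, 0.07, 0.1093]
eef_rot: [-0.015, -3.14, 0.0]
contact_force: [0.6, 0.1, -0.0]
width: 0.551
grip_force: 0.0
```

```bash
python3 -c "
from caps import *
caps('12',dict(cy=('yellow',.4396,.0484)))
go((.4396,.0484,.1,90),(.4396,.0484,.008,90))"
```

```text
cy [0.4395 0.0477] 0.033
pos [0.6582 0.07   0.1094] phi 89.4 q [-0.05  0.56 -0.16  1.67  0.11  0.92  1.3 ] w 0.557 F [ 0.5  0.1 -1.3]
0.4368 -0.0474 0.0192 -0.0000 -0.0003 -0.0031 | rows from start 4.4 turn 0.6
0.4366 -0.0474 0.2032 -0.0000 -0.0003 -0.0031 | rows from start 4.8 turn 0.6
```

{"name": "jog_arm", "arguments": {"motion": "0.4368 -0.048 0 0 0 0 0.45; 0.4368 -0.048 0 0 0 0 0.45; 0.4368 -0.048 0 0 0 0 0.45; 0.4368 -0.048 0 0 0 0 0.45; 0.4368 -0.048 0 0 0 0 0.45; 0.4368 -0.048 0 0 0 0 0.45; 0.4368 -0.048 0 0 0 0 0.45; 0.4368 -0.048 0 0 0 0 0.45; 0.4368 -0.048 0 0 0 0 0.45; 0.4368 -0.048 0 0 0 0 0.45; 0.4368 -0.048 0.08 0 0 0 0.45; 0.4368 -0.048 0.13 0 0 0 0.45; 0.4368 -0.048 0.17 0 0 0 0.45; 0.4368 -0.048 0.19 0 0 0 0.45; 0.4368 -0.048 0.203 0 0 0 0.45; 0.4368 -0.048 0.203 0 0 0 0.45; 0.4368 -0.048 0.203 0 0 0 0.45; 0.4368 -0.048 0.203 0 0 0 0.45; 0.4368 -0.048 0.203 0 0 0 0.45"}}

```text
time: 45.3
ee_pos: [0.4404, 0.0482, 0.0091]
eef_rot: [0.016, 3.14, 0.0]
contact_force: [-1.1, -0.3, 0.1]
width: 0.548
grip_force: 0.0
```

{"name": "jog_arm", "arguments": {"motion": "0 0 0 0 0 0 1; 0 0 0 0 0 0 1; 0 0 0 0 0 0 1; 0 0 0 0 0 0 1; 0 0 0 0 0 0 1; 0 0 0 0 0 0 1"}}

```text
time: 45.9
ee_pos: [0.4399, 0.0482, 0.0085]
eef_rot: [0.015, 3.142, 0.0]
contact_force: [-0.5, 0.4, 2.7]
width: 0.337
grip_force: 18.0
```

```bash
python3 -c "
from caps import *
go((.4396,.048,.1,90),(.6125,-.03,.1,90))"
```

```text
pos [0.4399 0.0482 0.0085] phi 89.4 q [-0.07  0.44 -0.17  2.24  0.15  0.47  1.21] w 0.337 F [-0.5  0.4  2.7]
0.0006 -0.0003 -0.1830 0.0000 0.0000 -0.0031 | rows from start 1.8 turn 0.6
-0.3467 -0.1530 -0.1830 0.0000 0.0000 -0.0031 | rows from start 4.2 turn 0.6
```

{"name": "jog_arm", "arguments": {"motion": "0 0 -0.06 0 0 0 1; 0 0 -0.12 0 0 0 1; 0 0 -0.183 0 0 0 1; -0.05 -0.022 -0.183 0 0 0 1; -0.1 -0.044 -0.183 0 0 0 1; -0.15 -0.066 -0.183 0 0 0 1; -0.2 -0.088 -0.183 0 0 0 1; -0.25 -0.11 -0.183 0 0 0 1; -0.3 -0.132 -0.183 0 0 0 1; -0.3467 -0.153 -0.183 0 0 0 1; -0.3467 -0.153 -0.183 0 0 0 1; -0.3467 -0.153 -0.183 0 0 0 1; -0.3467 -0.153 -0.183 0 0 0 1; -0.3467 -0.153 -0.183 0 0 0 1; -0.3467 -0.153 -0.183 0 0 0 1; -0.3467 -0.153 -0.183 0 0 0 1"}}

```text
time: 47.5
ee_pos: [0.6121, -0.0297, 0.1001]
eef_rot: [-0.015, -3.142, -0.0]
contact_force: [0.4, 0.2, -0.2]
width: 0.338
grip_force: 18.0
```

```bash
python3 -c "
from caps import *
go((.6125,-.03,.018,90))
c=cap('scene','scene13')
im=c['pixels'][120:250,220:390];cv2.imwrite('pics/s13.png',cv2.resize(im,None,fx=4,fy=4,interpolation=cv2.INTER_CUBIC))
"
```

```text
pos [ 0.6121 -0.0297  0.1001] phi 89.5 q [ 0.09  0.5  -0.16  1.8   0.1   0.85  1.45] w 0.338 F [ 0.4  0.2 -0.2]
-0.0007 -0.0005 0.1642 0.0000 -0.0000 -0.0030 | rows from start 1.6 turn 0.5
```

View pics/s13.png

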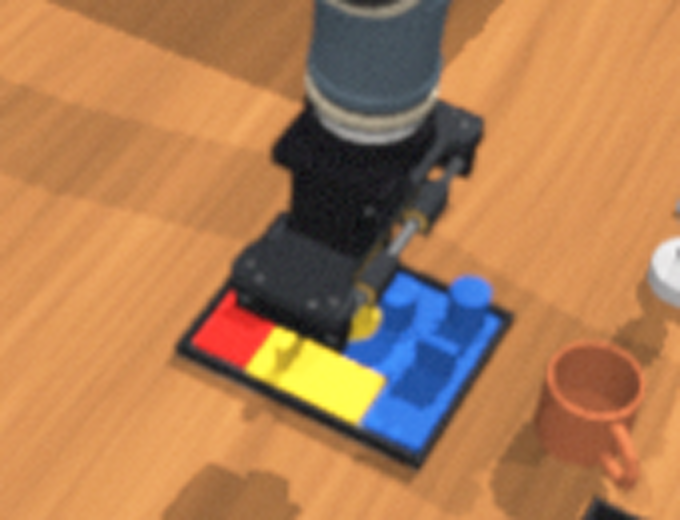

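Both blue capsules stand, at (400,310) and (468,300), and yellow is held at (365,315). I lower it, release, and clear away to the robot's left.

{"name": "jog_arm", "arguments": {"motion": "0 0 0.05 0 0 0 1; 0 0 0.09 0 0 0 1; 0 0 0.12 0 0 0 1; 0 0 0.14 0 0 0 1; 0 0 0.15 0 0 0 1; 0 0 0.156 0 0 0 1; 0 0 0.16 0 0 0 1; 0 0 0.163 0 0 0 1; 0 0 0.164 0 0 0 1; 0 0 0.164 0 0 0 1; 0 0 0.164 0 0 0 1; 0 0 0.164 0 0 0 0.5; 0 0 0.164 0 0 0 0.5; 0 0 0.164 0 0 0 0.5; 0 0 0.164 0 0 0 0.5; 0 0 0.164 0 0 0 0.5; 0 0 0.13 0 0 0 0.5; 0 0 0.08 0 0 0 0.5; 0 0 0 0 0 0 0.5; 0 0 -0.1 0 0 0 0.5"}}

```text
time: 49.55
ee_pos: [0.6109, -0.0301, 0.1495]
eef_rot: [-0.015, -3.137, -0.0]
contact_force: [0.9, 0.3, 0.5]
width: 0.498
grip_force: 0.0
```

{"name": "jog_arm", "arguments": {"motion": "0.2 0.4 -0.05 0 0 0 0.45; 0.2 0.6 -0.05 0 0 0 0.45; 0.2 0.6 -0.05 0 0 0 0.45; 0.2 0.6 -0.05 0 0 0 0.45; 0.2 0.6 -0.05 0 0 0 0.45; 0.2 0.6 -0.05 0 0 0 0.45; 0.2 0.6 -0.05 0 0 0 0.45; 0.2 0.6 -0.05 0 0 0 0.45; 0.2 0.6 -0.05 0 0 0 0.45; 0.2 0.6 -0.05 0 0 0 0.45; 0.2 0.6 -0.05 0 0 0 0.45; 0.2 0.6 -0.05 0 0 0 0.45"}}

```text
time: 50.75
ee_pos: [0.516, 0.2695, 0.1749]
eef_rot: [-0.019, -3.142, 0.001]
contact_force: [-0.4, -0.4, -0.7]
width: 0.546
grip_force: 0.0
```

```bash
python3 -c "
from caps import *
t=cap('top','top14');s=cap('scene','scene14');print(arm.get_state()['time'],arm.get_state()['ee_pos'])
o=np.zeros((600,800,3),np.uint8)
o[:400,:400]=cv2.resize(t['pixels'][155:255,195:295],(400,400),interpolation=cv2.INTER_CUBIC)
o[:325,400:]=cv2.resize(s['pixels'][130:243,250:389],(400,325),interpolation=cv2.INTER_CUBIC)
o[400:,:267]=cv2.resize(t['pixels'],(267,200));o[400:,400:667]=cv2.resize(s['pixels'],(267,200))
cv2.imwrite('pics/end.png',o)
"
```

```text
50.85 [0.51574465 0.27007996 0.17492979]
```

View pics/end.png

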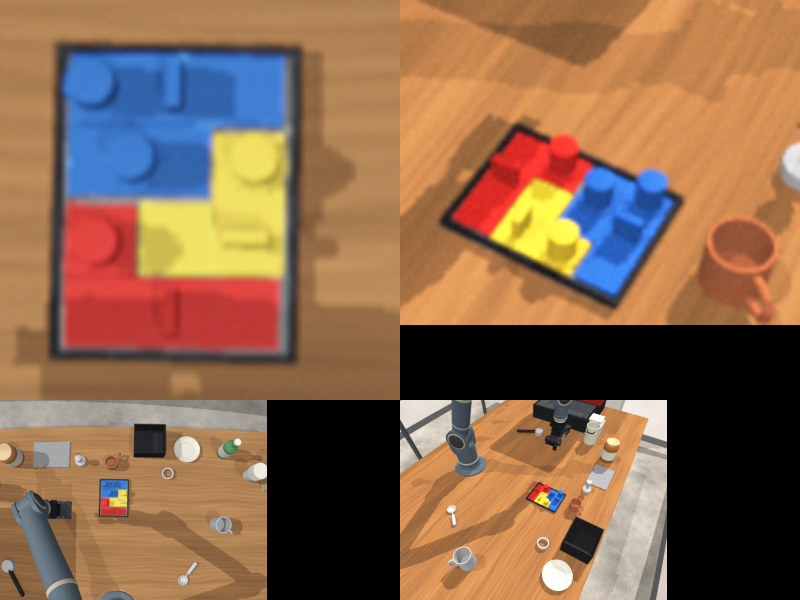

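The three inserts fill the tray. All four capsules stand upright: blue (90,83), blue (133,155), yellow (255,160) and red (95,240) in the top crop. I make one margin check, then hand in.

```bash
python3 -c "
from caps import *
t=load('top14')
P=(np.array([(90,83),(133,155),(255,160),(95,240)])+.5)/4-.5+[195,155]
print(world(t,P,.045).round(4))
s=load('scene14')
for n,x,y,th in(('blue',.6585,.02,np.pi),('red',.5184,.0223,0),('yellow',.5655,-.027,-np.pi/2)): print(n,fit([t,s],n,n,[x,y,th],z=.003,rad=.11))
"
```

```text
[[ 0.6555  0.0697  0.045 ]
 [ 0.6122  0.043   0.045 ]
 [ 0.6099 -0.0303  0.045 ]
 [ 0.5609  0.0649  0.045 ]]
blue (array([0.65877784, 0.02216378, 3.13217824]), np.float64(0.08685701720162997))
red (array([ 0.51760749,  0.02298964, -0.00771662]), np.float64(0.0937412473030001))
yellow (array([ 0.56460473, -0.02544648, -1.57684185]), np.float64(0.06546316823234116))
```

All positions are well inside their limits.

```bash
python3 -c "
from workcell import arm
print(arm.close_job())"
```

```text
the job is handed in; nothing more can be done
None
```

I laid up the tray and handed the job in at about 51 s: the three inserts fill it flat, all four capsules present (two blue, one red, one yellow) stand on their own colours, and the cup, pitcher, tamper and dosing ring look unmoved in the final pictures; no verdict came back.

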